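# Load the cure station, wind its spring timer and start it

## Robot

A 6-joint arm with a two-finger parallel gripper is mounted at the origin on the work surface. World frame = base frame: x ahead of the robot, y to its left, z up, the work surface at z = 0. Lengths are in mm, angles in rad, forces in N, time in s.
With the tool pointing down it reaches from about 250 to 775 mm from the base axis. Payload 4 kg.
Tool frame: the origin (TCP) lies midway between the tips of the shut fingers; the grasp point (between the pads) lies 19 mm behind it; z points along the fingers, y is the line along which they close (so a half turn about z gives the same grasp; the last joint's range is limited). The gripper opens to 94 mm and grips with 3 to 60 N. Pads are 16 mm wide; open, the fingers measure 119 mm over their backs; the gripper's body (75 mm by 177 mm) begins 78 mm behind the grasp point.
Start: joints at [-1.244, 0.087, 1.371, -0, 1.684, -0.103], TCP at [229.179, -499.997, 205.506] pointing down, gripper open.
Joint ranges: [-3.1, 3.1], [-0.76, 2.03], [0.27, 2.55], [-1.08, 4.22], [0.17, 2.65], [-2.57, 2.57]. Speed limits (rad/s): [2.79, 2.79, 3.14, 3.14, 3.14, 3.14].

## Interface

Orientations are given as a unit quaternion [w, x, y, z].
In Python, from rig import arm, viewer, order gives the robot as it stands.
- The arm moves only by the tool move_arm, never from a script. Its argument "deltas" is a list of rows, each an object of numbers: "x", "y", "z": the shift along the tool's x, y, z as a fraction of full scale; "ax", "ay", "az": the turn, a rotation vector about the tool's x, y, z as a fraction of full scale; "grip": the opening, from -1 (shut) to 1 (fully open). In form: [{"x": .., "y": .., "z": .., "ax": .., "ay": .., "az": .., "grip": ..}, ...]. A call has 1 to 12 rows; each row is the pose to reach, as a shift and turn from the pose commanded when the call began, along the tool's axes at that moment, turning the shorter way round; what a row does not reach only later rows make up. Full scale, the value 1, is 750 mm for a shift and 180 degrees for a turn. A row lasts 1/12 s, in which the tool goes at most 41.7 mm and 7.16 degrees, less where a joint would pass 70% of its speed; a pose out of reach is approached as far as the arm can. A call with a number of a shift or a turn outside -1 to 1 is refused whole. A call with a gripper value outside its range is refused whole. The fingers move at their own pace and stop on an object; the grip force is fixed at half the most. Time passes only in rows, so rows that repeat a pose let the fingers close. It gives the time, the measured TCP pose, the force, the opening and the grip force at its end, in the units of the state.
- arm.state(): the state, without advancing time (a new reading comes with each control period).
- viewer.camera(name): name is "scene" or "side" or "wrist"; returns the picture (480x640x3 uint8, red, green, blue); there is no depth.
- viewer.camera_params(name): a dict with "fov_y" (degrees; the focal length in pixels is half the picture's height over the tangent of half this angle, whatever the lens; pixels are square), "cx", "cy" (the principal point, pixels), "k1" (the pictures are not rectified: a ray, as slopes to the right and down, at radius r is drawn at 1 + k1 r^2 times it, then the intrinsics apply), "T" (4x4, takes a point from camera to world coordinates). Camera axes: x right, y down, z forward; pixel columns grow to the right and rows downward; lengths in mm; the calibration is good to about 2 mm. A picture is of the moment at which its call begins: read the wrist's pose just before it. camera_params takes no time and is no camera call; for the wrist camera it gives the pose at the moment of the call.
- order.job_done(): hands the job in; it is judged then, once.
Trained networks look in the newest picture that a camera, given by its name, has taken for a name from the list of things; names that differ only in an ending like _2 or _b are one class to them, and where a whole thing is asked for, a point or a joint stands for the part that bears it (a point fixed in the world has none). Each returns a list of dicts, best first, with "confidence" (0 to 1); they miss things now and then, are a little off and sometimes report something else, mostly with a low value. They report only what shows in the picture. A call takes as long as a camera call. They do not tell look-alikes from the thing itself.
- viewer.search_frame(thing, camera): "box" ([left, top, width, height] in pixels, round what is visible of it).
The state is a dict: "time": time; "q": joint angles; "joint_vel": joint speeds; "tau": joint torques, N m; "ee_pos": TCP position; "ee_rot": TCP orientation; "wrist_force": force on the tool from outside, world axes, zero at the start; "ft_torque": the same for the moment, N m; "grip_width": finger opening in mm; "grasp_force": force on a finger pad.
Only numpy, scipy, OpenCV 4.12 (cv2) and the standard library are available. Lean on these libraries where they do the work, as an engineer would, in place of code of your own. Each camera call takes 0.05 s, during which the arm holds its last target. There are 200 camera calls.

## Task

Move the empty yellow mould off the lamp station's metal plate onto the plywood drying board, and lay every pale resin casting on the bench flat on that plate, wholly on it and none touching another; the castings are still soft, so grip them lightly. When all of that is in place, wind the timer's key clockwise, turn after turn, until it is fully wound against its stop, and only then press the start plunger fully down and let it go. Everything must still be in place at the end, so put right whatever gets shifted, and leave the other things on the bench alone.

Things in the scene. Friction and masses are not known exactly. Their poses are not given: they have to be found in the camera images.
- plate (a point): centre of the top face of the cure station's aluminium plate, 30 mm above the bench. The plate is 240 mm along this frame's x and 220 mm along y, z up; it is fixed. A lamp panel 22 mm thick and 100 mm tall (from the bench) stands against its -x edge, from y = -40 to +110 mm.
- board_top (a point): centre of the top face of the plywood drying board, fixed, 100 mm along x, 180 mm along y, top 12 mm above the bench
- mould: empty hard yellow mould block with round recesses, 130 mm along its x, 60 mm along y, 28 mm thick (z); origin at its centre; starts lying on the plate; 0.25 kg
- bar: soft-skinned pale resin casting, 30 mm thick, lying flat, either face up is fine; at most 70 N of finger force on it in all (both pads summed: grip at 20 to 25 N a pad). Origin at its centre, z through its thickness. None if absent. Plain bar, 85 mm along x, 45 mm along y.
- hexagon: soft-skinned pale resin casting, 30 mm thick, lying flat, either face up is fine; at most 70 N of finger force on it in all (both pads summed: grip at 20 to 25 N a pad). Origin at its centre, z through its thickness. None if absent. Six-sided block, 56 mm across flats along y (two flats face +y and -y), 65 mm across corners along x.
- disc: soft-skinned pale resin casting, 30 mm thick, lying flat, either face up is fine; at most 70 N of finger force on it in all (both pads summed: grip at 20 to 25 N a pad). Origin at its centre, z through its thickness. None if absent. Round disc, 62 mm in diameter.
- bone: soft-skinned pale resin casting, 30 mm thick, lying flat, either face up is fine; at most 70 N of finger force on it in all (both pads summed: grip at 20 to 25 N a pad). Origin at its centre, z through its thickness. None if absent. Dog-bone: two round ends of 36 mm diameter centred 31 mm either side of the origin along x, joined by a 26 mm wide (y) straight waist; 98 mm long over all.
- key_grip (a point): centre of the flat wing of the timer's winding key, on its vertical axis, 96 mm above the bench; the wing is steel, 46 mm along this frame's x, 10 mm thick along y, 36 mm tall (so from 78 to 114 mm above the bench), and turns with the frame. The key stands on the grey fixed timer case (100 x 170 x 60 mm tall), 90 mm from the plunger.
- key (a joint): angle wound, rad, growing as the key is turned clockwise seen from above: 0 unwound, 6.2 at the hard stop (fully wound); it starts at 0 to 0.9. Turning takes 0.13 to 0.20 N m, rising as it winds; a brake holds the key where it is left, so it can be regripped.
- plunger_top (a point): centre of the top of the timer's start plunger, a black round head 34 mm in diameter, 94 mm above the bench when up; it goes straight down and springs back up by itself when let go
- plunger (a joint): how far the plunger is pressed, m: 0 up, 0.012 at its stop; 1.3 N to start, 6.3 N at the stop
- brush: paint brush lying flat, 170 mm; leave it alone
- tape: roll of white tape, 90 mm across, 24 mm tall; leave it alone
- spray: blue spray can, 60 mm across, 170 mm tall; leave it alone
- jug: white bottle, 84 mm across, 170 mm tall; leave it alone
- cup: clear measuring cup, 84 mm across, 110 mm tall; leave it alone
- jar: white jar, 64 mm across, 70 mm tall; leave it alone
Mind the look-alikes: they are no part of the job. Leave any black or blue look-alike of the hexagon alone.

How it is judged (in metres and radians):
On the way, in this order (a step that is already met when the one before it is completed fails the run):
1. the mould lies on the drying board and every casting lies on the plate, apart from the others, all let go (x of mould in the frame of board_top between -0.035 and 0.035 m and y of mould in the frame of board_top between -0.06 and 0.06 m and z of mould in the frame of board_top between 0.007 and 0.022 m and (angle between mould's own z axis and vertical below 0.2 rad or angle between mould's own z axis and vertical above 2.94 rad) and linear speed of each of mould, bar, hexagon, disc, bone below 0.02 m/s and contact force between the fingers and mould below 0.1 N and x of bar in the frame of plate between -0.0975 and 0.0975 m and y of bar in the frame of plate between -0.0875 and 0.0875 m and z of bar in the frame of plate between 0.008 and 0.023 m and (angle between bar's own z axis and vertical below 0.2 rad or angle between bar's own z axis and vertical above 2.94 rad) and contact force between the fingers and bar below 0.1 N and x of hexagon in the frame of plate between -0.092 and 0.092 m and y of hexagon in the frame of plate between -0.082 and 0.082 m and z of hexagon in the frame of plate between 0.008 and 0.023 m and (angle between hexagon's own z axis and vertical below 0.2 rad or angle between hexagon's own z axis and vertical above 2.94 rad) and contact force between each of the fingers, bar and hexagon below 0.1 N and x of disc in the frame of plate between -0.089 and 0.089 m and y of disc in the frame of plate between -0.079 and 0.079 m and z of disc in the frame of plate between 0.008 and 0.023 m and (angle between disc's own z axis and vertical below 0.2 rad or angle between disc's own z axis and vertical above 2.94 rad) and contact force between each of the fingers, bar, hexagon and disc below 0.1 N and x of bone in the frame of plate between -0.102 and 0.102 m and y of bone in the frame of plate between -0.092 and 0.092 m and z of bone in the frame of plate between 0.008 and 0.023 m and (angle between bone's own z axis and vertical below 0.2 rad or angle between bone's own z axis and vertical above 2.94 rad) and contact force between each of the fingers, bar, hexagon, disc and bone below 0.1 N), for 0.2 s.
2. the key is fully wound (value of joint key above 5.85 rad), for 0.2 s.
3. the plunger is pressed down to its stop (value of joint plunger above 0.0105 m), for 0.1 s.
At the end, for the whole second after the job is handed in: the mould lies flat on the drying board (centre within 35 mm across and 60 mm along of the board's centre), every casting lies flat on the plate with its centre at least half its width inside every edge, none touching another; the key is wound past 5.85 rad and the plunger is up again (all of step 1 and value of joint key above 5.85 rad and value of joint plunger below 0.003 m).
It fails at once if a casting is squeezed or pressed with more than 70 N by the fingers (contact force between the fingers and bar above 70 N or contact force between the fingers and hexagon above 70 N or contact force between the fingers and disc above 70 N or contact force between the fingers and bone above 70 N).
It fails at once if the plunger is pressed before the key is fully wound (value of joint plunger above 0.009 m and value of joint key below 5.7 rad).
It fails at once if another thing on the bench is shifted by more than 40 mm (distance of any of brush, tape, spray, jug, cup, jar from where it was at the start of the episode above 0.04 m).
Of bar, hexagon, disc, bone only 2 to 4 are there at a start; the rules pass over those that are not, and their reading is None.
At some moment in a run one of bar, hexagon, disc, bone, mould may be knocked a few centimetres aside while the robot is not near it.
Once in a run the grip may slacken for a moment while it holds something.
It also fails if it takes over 210 s, if anything falls off the work surface, if the arm or the gripper's body presses on something with over 40 N, if the wrist force passes 120 N, or if a joint passes its speed limit or range.

## Working session

There is one attempt and no reset: what is moved stays moved. The work goes in short steps, Python scripts to look and compute and a tool call to move; the robot and the scene stay as the last step left them, time stands still between calls to the robot, and variables do not carry over. Pictures are saved under pics/ and viewed, at most 17 in all, crops included, and the job is handed in when it is done.

Besides the shell and the picture viewer there is one more tool, called after "Request:" as a command line: name --argument value ..., lists and objects as JSON in quotes. move_arm: Moves the arm, as the interface text tells. Shift numbers are shares of 750 mm and turn numbers shares of 180 degrees, none past 1 either way. Its arguments: {"type":"object","properties":{"deltas":{"type":"array","items":{"type":"object","properties":{"x":{"type":"number","minimum":-1,"maximum":1},"y":{"type":"number","minimum":-1,"maximum":1},"z":{"type":"number","minimum":-1,"maximum":1},"ax":{"type":"number","minimum":-1,"maximum":1},"ay":{"type":"number","minimum":-1,"maximum":1},"az":{"type":"number","minimum":-1,"maximum":1},"grip":{"type":"number"}}}}},"required":["deltas"]}

```bash
mkdir -p pics; ls
python3 - <<'E'
from rig import arm, viewer, order
import cv2, numpy as np
print(arm.state())
for n in ["scene","side","wrist"]:
    p=viewer.camera_params(n); print(n,{k:(np.round(v,3).tolist() if k=="T" else v) for k,v in p.items()})
    cv2.imwrite(f"pics/{n}0.png",viewer.camera(n)[:,:,::-1])
E
```

```text
pics
{'time': 0.0, 'q': array([-1.24409363e+00,  8.79450160e-02,  1.37221847e+00, -9.98886515e-06,
        1.68357724e+00, -1.03123208e-01]), 'joint_vel': array([-5.49545249e-04,  1.83907043e-04,  1.72520196e-03, -1.02577585e-03,
       -1.77631498e-03, -4.59528511e-05]), 'tau': array([-1.13160897e-04, -3.40182996e+01, -3.02428293e+01,  7.17017334e-02,
        3.28853773e-02, -1.79704280e-04]), 'ee_pos': array([ 229.00135971, -499.47346024,  204.32777477]), 'ee_rot': array([-1.06677797e-03,  9.76994517e-01,  2.13261719e-01, -1.24748586e-04]), 'wrist_force': array([ 1.00325384, -0.40214451, -1.48448048]), 'ft_torque': array([0.02078466, 0.00207687, 0.03985148]), 'grasp_force': 0.0, 'grip_width': 94.30389652227377}
scene {'fov_y': 51.67084980635164, 'cx': 319.1038349083351, 'cy': 238.43806600310302, 'k1': 0.023248026036655215, 'T': [[-0.754, 0.515, -0.408, 1130.125], [0.657, 0.592, -0.466, 602.187], [0.002, -0.619, -0.785, 1145.668], [0.0, 0.0, 0.0, 1.0]]}
side {'fov_y': 46.509873031061744, 'cx': 326.9268722657501, 'cy': 232.64165361833716, 'k1': 0.03832226821466898, 'T': [[0.799, -0.438, 0.411, -88.075], [-0.601, -0.565, 0.565, -911.056], [-0.015, -0.699, -0.715, 1238.622], [0.0, 0.0, 0.0, 1.0]]}
wrist {'fov_y': 65.2695755252065, 'cx': 317.24104276904154, 'cy': 245.56617638235204, 'k1': -0.03730327791375776, 'T': [[0.417, -0.875, -0.245, 300.398], [-0.909, -0.402, -0.11, -466.185], [-0.002, 0.269, -0.963, 384.75], [0.0, 0.0, 0.0, 1.0]]}
```

View pics/scene0.png

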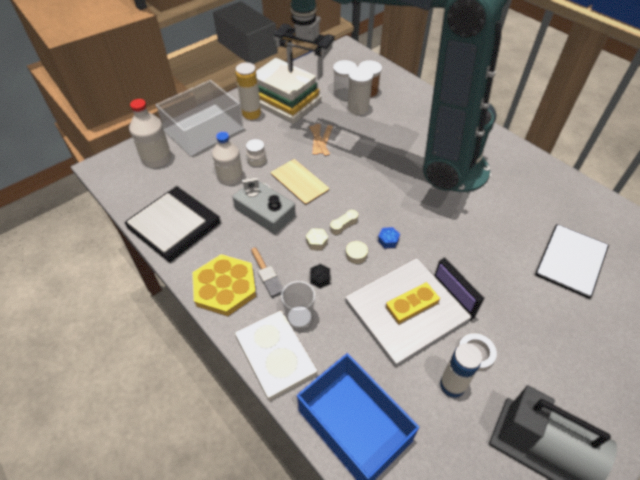

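View pics/side0.png

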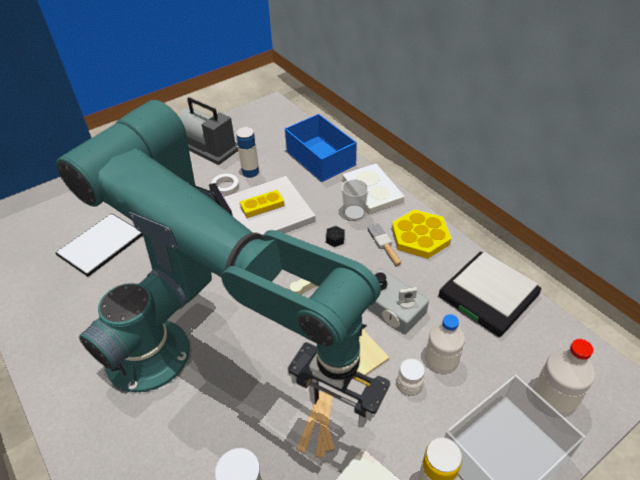

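The scene view shows the mould on the plate (412,302), hexagon (316,238), bone (344,220), disc (357,252), timer (264,203) with the plunger at (274,202) and key at (251,186), and the drying board (300,181). No bar is visible so far. The blue and black hexagons (389,236 and 320,275) are look-alikes.

```bash
cat > h.py <<'E'
from rig import arm, viewer, order
import cv2, numpy as np
from scipy.spatial.transform import Rotation as R
def K(p):
    f=240/np.tan(np.radians(p["fov_y"]/2)); return np.array([[f,0,p["cx"]],[0,f,p["cy"]],[0,0,1.]]), np.array([p["k1"],0,0,0,0.])
def proj(p,X):
    k,d=K(p); T=np.linalg.inv(p["T"]); r,_=cv2.Rodrigues(T[:3,:3])
    return cv2.projectPoints(np.array(X,float).reshape(-1,1,3),r,T[:3,3],k,d)[0].reshape(-1,2)
def onz(p,uv,z):
    k,d=K(p); n=cv2.undistortPoints(np.array(uv,float).reshape(-1,1,2),k,d).reshape(-1,2)
    D=np.c_[n,np.ones(len(n))]@p["T"][:3,:3].T; o=p["T"][:3,3]
    return o+D*((z-o[2])/D[:,2])[:,None]
def rays(p,uv):
    a=onz(p,uv,0); o=p["T"][:3,3]; d=a-o; return o,d/np.linalg.norm(d,axis=1)[:,None]
def tri(obs): # [(p,uv),...] one point
    A=np.zeros((3,3));b=np.zeros(3)
    for p,uv in obs:
        o,d=rays(p,[uv]); M=np.eye(3)-np.outer(d[0],d[0]); A+=M; b+=M@o
    return np.linalg.solve(A,b)
def snap(cam,name=None):
    p=viewer.camera_params(cam); im=np.ascontiguousarray(viewer.camera(cam)[:,:,::-1])
    if name: cv2.imwrite(f"pics/{name}.png",im); np.save(f"pics/{name}.npy",p,allow_pickle=True)
    return p,im
def load(name): return np.load(f"pics/{name}.npy",allow_pickle=True).item(), cv2.imread(f"pics/{name}.png")
def go(x,y,z,yaw=None):
    """shift in tool fractions from the current pose to a down-pointing pose; yaw=dir of tool x, deg"""
    s=arm.state(); q=s["ee_rot"]; r=R.from_quat([q[1],q[2],q[3],q[0]])
    m=r.as_matrix(); cur=np.degrees(np.arctan2(m[1,0],m[0,0]))
    if yaw is None: yaw=cur
    t=R.from_euler('z',yaw,degrees=True)*R.from_euler('x',180,degrees=True)
    d=r.inv().apply(np.array([x,y,z])-s["ee_pos"])/750; a=(r.inv()*t).as_rotvec()/np.pi
    print("cur",np.round(s["ee_pos"],1),"yaw",round(cur,1),"t",s["time"],"q6",round(s["q"][5],2)," D",np.round(d,4)," A",np.round(a,4),"rows~",max(np.linalg.norm(d)*750/41.7,np.linalg.norm(a)*180/7.16).round(1))
E
python3 - <<'E'
from h import *
p=viewer.camera_params("scene")
for n,uv,z in [("hex",(316,236),30),("bone",(344,219),30),("disc",(357,250),30),("mould",(412,300),58),("plunger",(274,201),94),("key",(251,184),96),("board",(300,181),12),("plateL",(346,303),30),("plateT",(414,261),30),("plateR",(472,315),30),("plateB",(401,360),30),("bT",(300,159),12),("bL",(271,180),12),("bB",(303,202),12),("bR",(328,184),12)]:
    print(n,onz(p,[uv],z).round()[0][:2])
for t in ["bar","hexagon","disc","bone"]:
    viewer; 
viewer.camera("scene")
for t in ["bar","bone","hexagon","disc"]: print(t,[(np.round(d["box"]),round(d["confidence"],2)) for d in viewer.search_frame(t,"scene")])
viewer.camera("side")
print([(np.round(d["box"]),round(d["confidence"],2)) for d in viewer.search_frame("bar","side")])
go(420,-40,330,-90); go(420,-40,330,0); go(420,-40,330,90)
E
```

```text
hex [551. -72.]
bone [446. -66.]
disc [497.  42.]
mould [518. 262.]
plunger [ 591. -210.]
key [ 602. -306.]
board [ 433. -287.]
plateL [638. 147.]
plateT [404. 173.]
plateR [419. 384.]
plateB [646. 349.]
bT [ 367. -366.]
bL [ 500. -352.]
bB [ 484. -211.]
bR [ 374. -218.]
bar []
bone [(array([333., 212.,  27.,  20.]), 0.91), (array([437., 344.,  45.,  54.]), 0.39)]
hexagon [(array([305., 230.,  26.,  21.]), 0.94), (array([308., 266.,  24.,  22.]), 0.86), (array([376., 225.,  26.,  27.]), 0.69), (array([344., 256., 143., 112.]), 0.52)]
disc [(array([347., 243.,  24.,  21.]), 0.8)]
[]
cur [ 229.2 -500.   205.5] yaw 24.6 t 0.5 q6 -0.1  D [ 0.4868 -0.4515 -0.1661]  A [ 0.     -0.      0.6368] rows~ 16.0
cur [ 229.2 -500.   205.5] yaw 24.6 t 0.5 q6 -0.1  D [ 0.4868 -0.4515 -0.1661]  A [ 0.     -0.      0.1368] rows~ 12.3
cur [ 229.2 -500.   205.5] yaw 24.6 t 0.5 q6 -0.1  D [ 0.4868 -0.4515 -0.1661]  A [ 0.      0.     -0.3632] rows~ 12.3
```

View pics/wrist0.png

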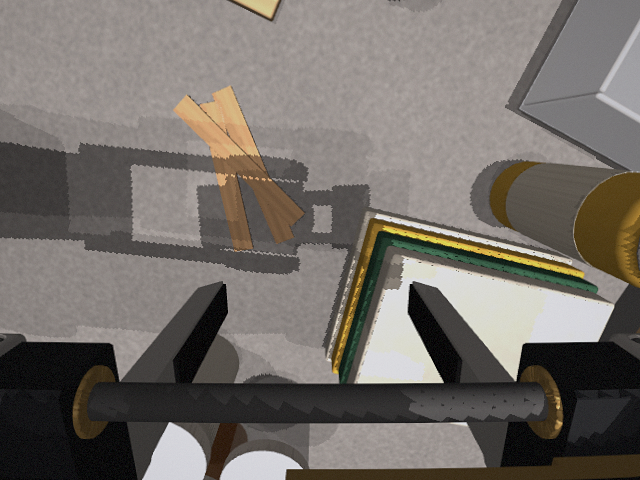

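The wrist view shows only decoys (sticks, sponges, cups); I'll move above the castings.

Request:
move_arm --deltas '[{"x": 0.04,"y": -0.03,"z": -0.01,"az": 0.012,"grip": 1},{"x": 0.08,"y": -0.06,"z": -0.03,"az": 0.03,"grip": 1},{"x": 0.12,"y": -0.09,"z": -0.05,"az": 0.05,"grip": 1},{"x": 0.16,"y": -0.12,"z": -0.07,"az": 0.07,"grip": 1},{"x": 0.2,"y": -0.15,"z": -0.09,"az": 0.09,"grip": 1},{"x": 0.24,"y": -0.18,"z": -0.1,"az": 0.1,"grip": 1},{"x": 0.28,"y": -0.21,"z": -0.11,"az": 0.11,"grip": 1},{"x": 0.32,"y": -0.24,"z": -0.12,"az": 0.12,"grip": 1},{"x": 0.36,"y": -0.27,"z": -0.13,"az": 0.137,"grip": 1},{"x": 0.4,"y": -0.3,"z": -0.14,"az": 0.137,"grip": 1},{"x": 0.44,"y": -0.33,"z": -0.15,"az": 0.137,"grip": 1},{"x": 0.48,"y": -0.36,"z": -0.16,"az": 0.137,"grip": 1}]'

```text
invalid input
```

Run:
```python
from h import *
go(480,-20,330,0); snap("wrist","w1")
```

```text
cur [ 229.2 -500.   205.5] yaw 24.6 t 0.5 q6 -0.1  D [ 0.5707 -0.4424 -0.1661]  A [ 0.     -0.      0.1368] rows~ 13.3
```

View pics/w1.png

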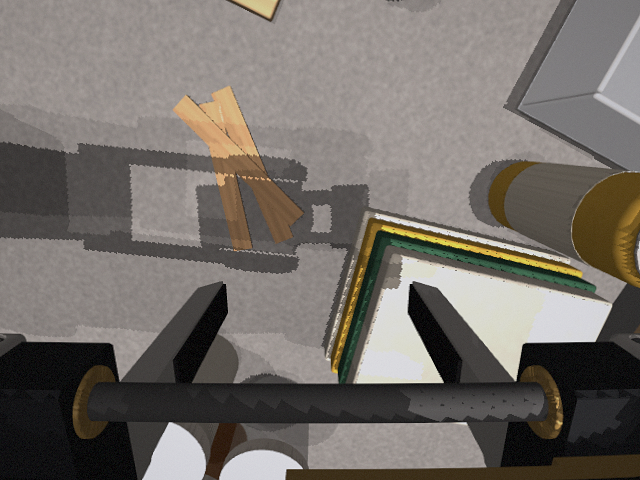

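The view is unchanged because the move was refused; I'll give every field in case they are all needed.

Request:
move_arm --deltas '[{"x": 0.24,"y": -0.18,"z": -0.08,"ax": 0,"ay": 0,"az": 0.06,"grip": 1},{"x": 0.24,"y": -0.18,"z": -0.08,"ax": 0,"ay": 0,"az": 0.06,"grip": 1},{"x": 0.24,"y": -0.18,"z": -0.08,"ax": 0,"ay": 0,"az": 0.06,"grip": 1},{"x": 0.24,"y": -0.18,"z": -0.08,"ax": 0,"ay": 0,"az": 0.06,"grip": 1},{"x": 0.24,"y": -0.18,"z": -0.08,"ax": 0,"ay": 0,"az": 0.06,"grip": 1},{"x": 0.24,"y": -0.18,"z": -0.08,"ax": 0,"ay": 0,"az": 0.06,"grip": 1}]'

```text
time: 1.05
ee_pos: [338.0, -299.5, 267.4]
ee_rot: [0.001, 0.993, 0.122, 0.001]
wrist_force: [-0.2, -0.4, 0.1]
grip_width: 93.9
grasp_force: 0.0
```

Request:
move_arm --deltas '[{"x": 0.275,"y": -0.32,"z": -0.087,"ax": 0,"ay": 0,"az": 0.077,"grip": 1},{"x": 0.275,"y": -0.32,"z": -0.087,"ax": 0,"ay": 0,"az": 0.077,"grip": 1},{"x": 0.275,"y": -0.32,"z": -0.087,"ax": 0,"ay": 0,"az": 0.077,"grip": 1},{"x": 0.275,"y": -0.32,"z": -0.087,"ax": 0,"ay": 0,"az": 0.077,"grip": 1},{"x": 0.275,"y": -0.32,"z": -0.087,"ax": 0,"ay": 0,"az": 0.077,"grip": 1},{"x": 0.275,"y": -0.32,"z": -0.087,"ax": 0,"ay": 0,"az": 0.077,"grip": 1},{"x": 0.275,"y": -0.32,"z": -0.087,"ax": 0,"ay": 0,"az": 0.077,"grip": 1},{"x": 0.275,"y": -0.32,"z": -0.087,"ax": 0,"ay": 0,"az": 0.077,"grip": 1},{"x": 0.275,"y": -0.32,"z": -0.087,"ax": 0,"ay": 0,"az": 0.077,"grip": 1},{"x": 0.275,"y": -0.32,"z": -0.087,"ax": 0,"ay": 0,"az": 0.077,"grip": 1}]'

```text
time: 1.88
ee_pos: [480.1, -18.1, 331.0]
ee_rot: [0.0, 1.0, 0.002, 0.0]
wrist_force: [-0.6, -0.6, -0.3]
grip_width: 94.3
grasp_force: 0.0
```

Run:
```python
from h import *
go(480,250,330,0); snap("wrist","w1b")
```

```text
cur [480.1 -18.1 331. ] yaw 0.2 t 1.8833 q6 1.41  D [ 0.0014 -0.3575  0.0012]  A [ 0.0001 -0.0001  0.0013] rows~ 6.4
```

View pics/w1b.png

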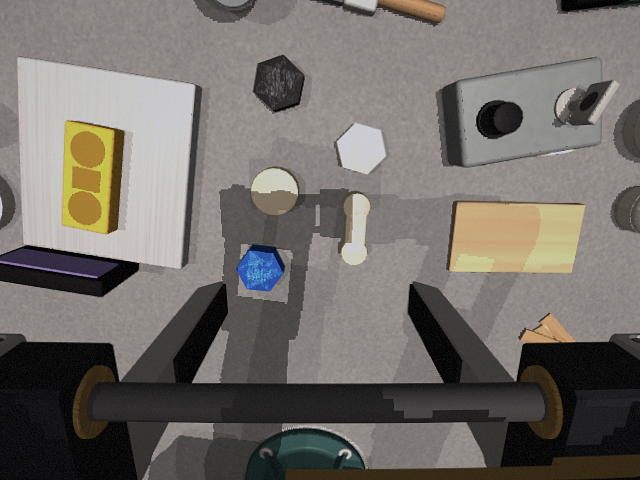

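The wrist view shows everything: mould (92,177) on the plate (corners 18,57 / 197,84 / 182,268), hexagon (361,148), disc (275,191), bone (355,228), board (515,237), plunger (499,119), key (590,103). The blue and black hexagons are at (261,268) and (279,83). I'll measure these.

```bash
cat >> h.py <<'E'
from scipy.optimize import minimize
t=np.linspace(0,2*np.pi,48,endpoint=False); C=np.c_[np.cos(t),np.sin(t)]
SH={"mould":np.array([[65,30],[-65,30],[-65,-30],[65,-30.]]),"disc":31*C,
 "hexagon":32.33*np.c_[np.cos(np.arange(6)*np.pi/3),np.sin(np.arange(6)*np.pi/3)],
 "bone":np.r_[18*C+[31,0],18*C-[31,0]]}
def hull(pts): return cv2.convexHull(pts.astype(np.float32)).reshape(-1,2)
def sil(p,n,x,y,a,z0,z1,shape=(480,640)):
    c,s=np.cos(a),np.sin(a); w=SH[n]@np.array([[c,s],[-s,c]])+[x,y]
    m=np.zeros(shape,np.uint8)
    parts=[w]
    if n=="bone": parts=[w[:48],w[48:],np.array([[31,13],[-31,13],[-31,-13],[31,-13.]])@np.array([[c,s],[-s,c]])+[x,y]]
    for q in parts:
        h=hull(np.r_[proj(p,np.c_[q,np.full(len(q),z0)]),proj(p,np.c_[q,np.full(len(q),z1)])])
        cv2.fillPoly(m,[np.round(h*16).astype(np.int32)],255,shift=4,lineType=cv2.LINE_AA)
    return m/255.
def grab(im,box):
    x,y,w,h=[int(v) for v in box]; g=np.full(im.shape[:2],2,np.uint8); g[:]=0
    x0,y0=max(x-6,0),max(y-6,0); g[y0:y+h+6,x0:x+w+6]=2; g[y+h//4:y+3*h//4,x+w//4:x+3*w//4]=3
    g[max(y0-0,0):y+h+6,x0:x+w+6][[0,1,-1,-2],:]=0
    b=np.zeros((1,65));f=np.zeros((1,65)); cv2.grabCut(im,g,None,b,f,6,cv2.GC_INIT_WITH_MASK)
    return ((g==1)|(g==3)).astype(float)
def fit(p,mask,n,x,y,z0,z1,angs=(0,30,60,90,120,150)):
    best=None
    f=lambda v:-(np.minimum(sil(p,n,v[0],v[1],v[2],z0,z1),mask).sum()/np.maximum(sil(p,n,v[0],v[1],v[2],z0,z1),mask).sum())
    a=[(f([x,y,np.radians(k)]),k) for k in angs]; a.sort()
    for _,k in a[:2]:
        r=minimize(f,[x,y,np.radians(k)],method="Nelder-Mead",options=dict(initial_simplex=np.array([[x,y,np.radians(k)],[x+8,y,np.radians(k)],[x,y+8,np.radians(k)],[x,y,np.radians(k+15)]]),xatol=.1,fatol=1e-4))
        if best is None or r.fun<best.fun: best=r
    return [round(best.x[0],1),round(best.x[1],1),round(np.degrees(best.x[2]),1),"iou",round(-best.fun,3)]
E
python3 - <<'E'
from h import *
p,im=load("w1b")
for n,uv,z in [("plate",[(18,57),(197,84),(182,268)],30),("board",[(455,201),(584,204),(575,272),(450,271)],12),("panel",[(137,265)],100),("plunger",[(504,115)],94),("key",[(594,101)],96)]:
    print(n,onz(p,uv,z).round(1)[:,:2].tolist())
hsv=cv2.cvtColor(im,cv2.COLOR_BGR2HSV)
y=((cv2.inRange(hsv,(15,140,60),(35,255,255))>0)); y[:,200:]=0; y=cv2.morphologyEx(y.astype(np.uint8),cv2.MORPH_CLOSE,np.ones((3,3)))*1.
o=onz(p,[(92,177)],58)[0]; print("mould",fit(p,y,"mould",o[0],o[1],30,58))
for n,uv in [("hexagon",(361,148)),("disc",(275,191)),("bone",(355,228))]:
    o=onz(p,[uv],30)[0]; box=(uv[0]-(28 if n!="bone" else 18),uv[1]-(28 if n!="bone" else 38),56 if n!="bone" else 36,56 if n!="bone" else 76)
    m=grab(im,box); print(n,m.sum(),fit(p,m,n,o[0],o[1],0,30))
snap("scene","s1")
for t_ in ["bar","bone","hexagon","disc"]: print(t_,[(np.round(d["box"]),round(d["confidence"],2)) for d in viewer.search_frame(t_,"scene")])
print(arm.state()["time"])
E
```

```text
plate [[659.0, 344.8], [625.2, 128.0], [391.6, 166.9]]
board [[482.1, -202.6], [479.6, -382.2], [381.1, -388.2], [382.4, -205.6]]
panel [[419.3, 192.9]]
plunger [[587.5, -216.0]]
key [[603.6, -311.4]]
mould [np.float64(515.5), np.float64(263.4), np.float64(167.8), 'iou', np.float64(0.865)]
hexagon 1788.0 [np.float64(549.5), np.float64(-72.6), np.float64(14.6), 'iou', np.float64(0.926)]
disc 1737.0 [np.float64(495.9), np.float64(38.5), np.float64(3.7), 'iou', np.float64(0.866)]
bone 1514.0 [np.float64(442.0), np.float64(-68.8), np.float64(-0.8), 'iou', np.float64(0.818)]
bar []
bone [(array([329., 209.,  32.,  25.]), 0.66)]
hexagon [(array([376., 228.,  23.,  24.]), 0.88), (array([308., 264.,  21.,  26.]), 0.67), (array([305., 230.,  24.,  23.]), 0.55)]
disc [(array([328., 211.,  32.,  22.]), 0.67), (array([345., 240.,  25.,  25.]), 0.66), (array([272., 160.,  58.,  42.]), 0.2)]
2.1833
```

View pics/s1.png

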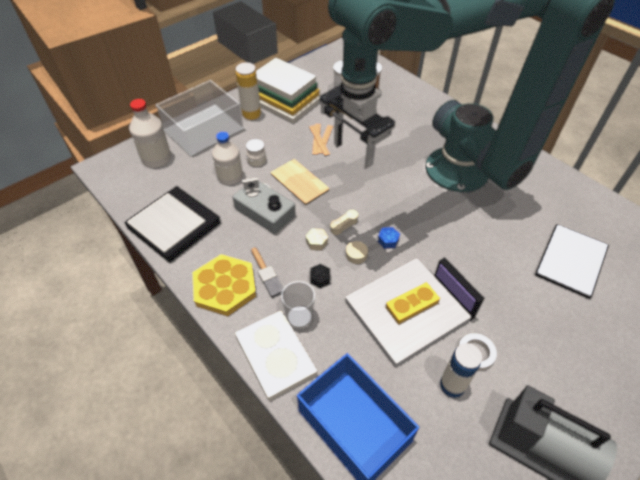

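Only hexagon, disc and bone are present; there is no bar. Plate centre is about (525,256), yaw about -9°; board centre is about (431,-295). Next I'll hover over the mould.

Request:
move_arm --deltas '[{"x": 0.047,"y": -0.375,"z": 0.16,"ax": 0,"ay": 0,"az": 0.069,"grip": 1},{"x": 0.047,"y": -0.375,"z": 0.16,"ax": 0,"ay": 0,"az": 0.069,"grip": 1},{"x": 0.047,"y": -0.375,"z": 0.16,"ax": 0,"ay": 0,"az": 0.069,"grip": 1},{"x": 0.047,"y": -0.375,"z": 0.16,"ax": 0,"ay": 0,"az": 0.069,"grip": 1},{"x": 0.047,"y": -0.375,"z": 0.16,"ax": 0,"ay": 0,"az": 0.069,"grip": 1},{"x": 0.047,"y": -0.375,"z": 0.16,"ax": 0,"ay": 0,"az": 0.069,"grip": 1},{"x": 0.047,"y": -0.375,"z": 0.16,"ax": 0,"ay": 0,"az": 0.069,"grip": 1},{"x": 0.047,"y": -0.375,"z": 0.16,"ax": 0,"ay": 0,"az": 0.069,"grip": 1},{"x": 0.047,"y": -0.375,"z": 0.16,"ax": 0,"ay": 0,"az": 0.069,"grip": 1},{"x": 0.047,"y": -0.375,"z": 0.16,"ax": 0,"ay": 0,"az": 0.069,"grip": 1}]'

```text
time: 3.02
ee_pos: [514.6, 260.7, 209.5]
ee_rot: [0.001, 0.994, -0.108, -0.001]
wrist_force: [-0.6, -0.2, 0.9]
grip_width: 94.1
grasp_force: 0.0
```

Run:
```python
from h import *
p,im=snap("wrist","w2")
hsv=cv2.cvtColor(im,cv2.COLOR_BGR2HSV)
y=cv2.inRange(hsv,(15,140,50),(35,255,255))
k,l,st,c=cv2.connectedComponentsWithStats(y)[0:4]; i=1+np.argmax(st[1:,4]); print(st[i],c[i])
m=cv2.morphologyEx((l==i).astype(np.uint8),cv2.MORPH_CLOSE,np.ones((5,5)))
cs,_=cv2.findContours(m,0,1); m2=np.zeros_like(m); cv2.drawContours(m2,[max(cs,key=cv2.contourArea)],-1,1,-1)
for z in (20,30,40): print(z,fit(p,m2*1.,"mould",516,263,z,z+28,(168,160)))
go(516,263,44+19-0,-12.2)
```

```text
[ 280  157   68  139 8987] [314.78457772 225.08857238]
20 [np.float64(512.5), np.float64(264.2), np.float64(168.5), 'iou', np.float64(0.983)]
30 [np.float64(514.5), np.float64(263.7), np.float64(168.1), 'iou', np.float64(0.944)]
40 [np.float64(514.1), np.float64(263.1), np.float64(167.6), 'iou', np.float64(0.893)]
cur [515.1 260.  210.7] yaw -12.5 t 3.0667 q6 2.16  D [ 0.0003 -0.0043  0.197 ]  A [ 0.0003 -0.     -0.0018] rows~ 3.5
```

View pics/w2.png

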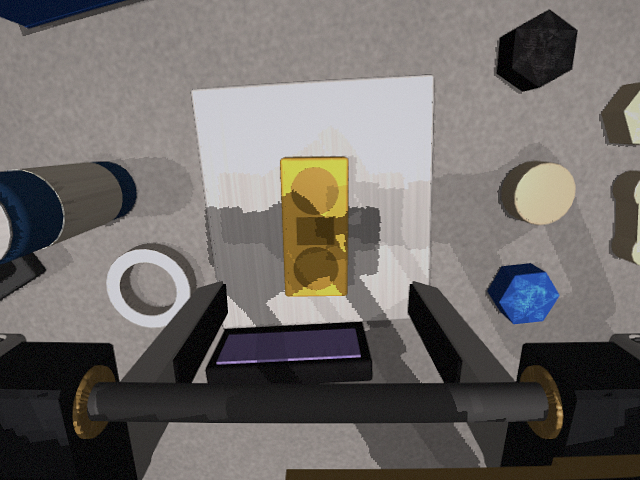

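The mould is at (315,226), well centred between the fingers, with plate far corners (192,90) and (434,75). I'll triangulate those against the earlier view for heights.

Run:
```python
from h import *
p1,_=load("w1b"); p2,_=load("w2")
for n,a,b in [("plA",(18,57),(192,90)),("plB",(197,84),(434,75)),("mTR",(124,131),(348,157)),("mTL",(66,121),(281,158))]:
    X=tri([(p1,a),(p2,b)]); print(n,X.round(1),(proj(p1,[X])[0]-a).round(1),(proj(p2,[X])[0]-b).round(1))
E=onz(p2,[(192,90),(434,75)],30); print(E.round(1), np.linalg.norm(E[0]-E[1]))
E=onz(p2,[(281,158),(348,157),(347,296),(286,296)],58); print(E.round(1), E.mean(0), np.linalg.norm(E[1]-E[2]),np.linalg.norm(E[1]-E[0]))
```

```text
plA [659.2 345.2  29.5] [-0.  -0.1] [0.  0.1]
plB [625.3 129.1  26.4] [0.  0.3] [-0.  -0.4]
mTR [571.  220.1  37.3] [ 0. -0.] [0. 0.]
mTL [583.1 278.5  57. ] [ 0.  -0.6] [0.1 0.8]
[[659.1 345.1  30. ]
 [624.7 130.3  30. ]] 217.5214739152294
[[583.9 278.3  58. ]
 [572.2 221.5  58. ]
 [445.2 247.6  58. ]
 [457.8 304.6  58. ]] [514.76775616 263.00252676  58.        ] 129.6381867227569 57.913345923902305
```

Request:
move_arm --deltas '[{"x": 0,"y": -0.004,"z": 0.2,"ax": 0,"ay": 0,"az": -0.004,"grip": 1},{"x": 0,"y": -0.004,"z": 0.2,"ax": 0,"ay": 0,"az": -0.004,"grip": 1},{"x": 0,"y": -0.004,"z": 0.2,"ax": 0,"ay": 0,"az": -0.004,"grip": 1},{"x": 0,"y": -0.004,"z": 0.2,"ax": 0,"ay": 0,"az": -0.004,"grip": 1},{"x": 0,"y": -0.004,"z": 0.232,"ax": 0,"ay": 0,"az": -0.004,"grip": 0.6},{"x": 0,"y": -0.004,"z": 0.232,"ax": 0,"ay": 0,"az": -0.004,"grip": 0.4},{"x": 0,"y": -0.004,"z": 0.232,"ax": 0,"ay": 0,"az": -0.004,"grip": 0.2},{"x": 0,"y": -0.004,"z": 0.232,"ax": 0,"ay": 0,"az": -0.004,"grip": 0.2},{"x": 0,"y": -0.004,"z": 0.232,"ax": 0,"ay": 0,"az": -0.004,"grip": 0.2},{"x": 0,"y": -0.004,"z": 0.232,"ax": 0,"ay": 0,"az": -0.004,"grip": 0.2}]'

```text
time: 3.9
ee_pos: [517.5, 264.0, 39.8]
ee_rot: [-0.001, 0.995, -0.102, 0.002]
wrist_force: [-0.4, -1.8, 4.4]
grip_width: 59.8
grasp_force: 30.0
```

Request:
move_arm --deltas '[{"x": 0,"y": 0,"z": -0.05,"ax": 0,"ay": 0,"az": 0,"grip": 0},{"x": 0,"y": 0,"z": -0.1,"ax": 0,"ay": 0,"az": 0,"grip": 0},{"x": 0,"y": 0,"z": -0.14,"ax": 0,"ay": 0,"az": 0,"grip": 0},{"x": 0.02,"y": 0.375,"z": -0.18,"ax": 0,"ay": 0,"az": -0.28,"grip": 0},{"x": 0.02,"y": 0.375,"z": -0.18,"ax": 0,"ay": 0,"az": -0.28,"grip": 0},{"x": 0.02,"y": 0.375,"z": -0.18,"ax": 0,"ay": 0,"az": -0.28,"grip": 0},{"x": 0.02,"y": 0.375,"z": -0.18,"ax": 0,"ay": 0,"az": -0.28,"grip": 0},{"x": 0.02,"y": 0.375,"z": -0.18,"ax": 0,"ay": 0,"az": -0.28,"grip": 0},{"x": 0.02,"y": 0.375,"z": -0.18,"ax": 0,"ay": 0,"az": -0.28,"grip": 0},{"x": 0.02,"y": 0.375,"z": -0.18,"ax": 0,"ay": 0,"az": -0.28,"grip": 0},{"x": 0.02,"y": 0.375,"z": -0.18,"ax": 0,"ay": 0,"az": -0.28,"grip": 0},{"x": 0.02,"y": 0.375,"z": -0.18,"ax": 0,"ay": 0,"az": -0.28,"grip": 0}]'

```text
time: 4.9
ee_pos: [473.0, -17.6, 173.4]
ee_rot: [0.002, 0.944, 0.33, 0.001]
wrist_force: [-0.1, -0.1, -1.4]
grip_width: 59.6
grasp_force: 30.0
```

Run:
```python
from h import *
go(431,-295,150,90); snap("scene","s2")
```

```text
cur [473.  -17.6 173.4] yaw 38.5 t 4.9 q6 0.74  D [-0.274   0.2545  0.0319]  A [ 0.0011  0.0003 -0.2861] rows~ 7.2
```

Request:
move_arm --deltas '[{"x": -0.274,"y": 0.2545,"z": 0.03,"ax": 0,"ay": 0,"az": -0.286,"grip": 0},{"x": -0.274,"y": 0.2545,"z": 0.03,"ax": 0,"ay": 0,"az": -0.286,"grip": 0},{"x": -0.274,"y": 0.2545,"z": 0.03,"ax": 0,"ay": 0,"az": -0.286,"grip": 0},{"x": -0.274,"y": 0.2545,"z": 0.03,"ax": 0,"ay": 0,"az": -0.286,"grip": 0},{"x": -0.274,"y": 0.2545,"z": 0.03,"ax": 0,"ay": 0,"az": -0.286,"grip": 0},{"x": -0.274,"y": 0.2545,"z": 0.03,"ax": 0,"ay": 0,"az": -0.286,"grip": 0},{"x": -0.274,"y": 0.2545,"z": 0.03,"ax": 0,"ay": 0,"az": -0.286,"grip": 0},{"x": -0.274,"y": 0.2545,"z": 0.03,"ax": 0,"ay": 0,"az": -0.286,"grip": 0},{"x": -0.274,"y": 0.2545,"z": 0.03,"ax": 0,"ay": 0,"az": -0.286,"grip": 0},{"x": -0.274,"y": 0.2545,"z": 0.03,"ax": 0,"ay": 0,"az": -0.286,"grip": 0}]'

```text
time: 5.78
ee_pos: [432.2, -291.4, 148.9]
ee_rot: [-0.001, 0.707, 0.707, 0.001]
wrist_force: [0.4, 0.3, -2.0]
grip_width: 59.7
grasp_force: 30.0
```

Run:
```python
from h import *
go(431,-295,22.5,90); s=arm.state(); print(s["grip_width"],s["grasp_force"])
snap("wrist","w3")
```

```text
cur [ 432.2 -291.4  148.9] yaw 90.0 t 5.7833 q6 -0.7  D [-0.0051 -0.0017  0.1685]  A [ 0.     -0.0005 -0.0002] rows~ 3.0
59.6885151701043 29.99861240386963
```

View pics/w3.png

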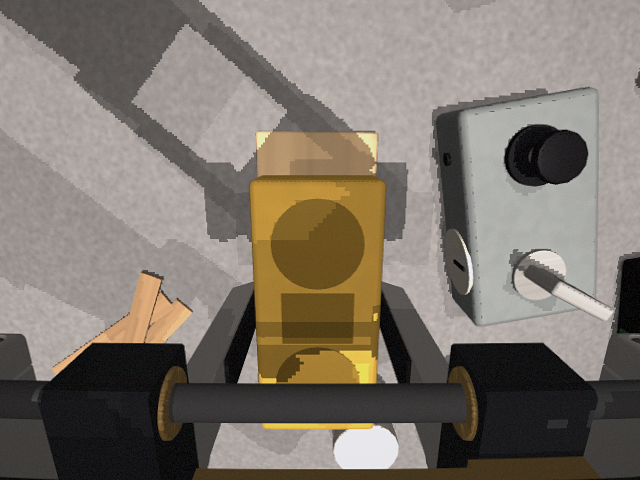

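The wrist view shows the mould held over the board, key wing from (520,268) to (610,312), plunger head at (562,155) and a jar lid at (365,447); I'll check jar clearance.

Run:
```python
from h import *
p,_=load("w3")
print("jar",onz(p,[(365,447),(335,447)],70).round(),"board far",onz(p,[(257,132),(377,132)],12).round(1))
print("plunger",onz(p,[(563,156)],94).round(1),"key top",onz(p,[(522,268),(535,262),(613,306),(606,319)],114).round(1))
```

```text
jar [[ 473. -463.   70.]
 [ 447. -463.   70.]] board far [[ 383.3 -204.4   12. ]
 [ 481.  -204.4   12. ]]
plunger [[ 585.2 -219.8   94. ]] key top [[ 557.9 -286.4  114. ]
 [ 565.5 -282.5  114. ]
 [ 621.9 -312.4  114. ]
 [ 619.2 -321.5  114. ]]
```

Request:
move_arm --deltas '[{"x": -0.002,"y": -0.001,"z": 0.05,"ax": 0,"ay": 0,"az": 0,"grip": 0},{"x": -0.002,"y": -0.001,"z": 0.08,"ax": 0,"ay": 0,"az": 0,"grip": 0},{"x": -0.002,"y": -0.001,"z": 0.08,"ax": 0,"ay": 0,"az": 0,"grip": 0}]'

```text
time: 6.08
ee_pos: [428.9, -288.6, 84.0]
ee_rot: [-0.005, 0.706, 0.708, -0.0]
wrist_force: [-0.6, 0.4, -2.4]
grip_width: 59.6
grasp_force: 30.0
```

Request:
move_arm --deltas '[{"x": 0,"y": 0,"z": 0.04,"ax": 0,"ay": 0,"az": 0,"grip": 0},{"x": 0,"y": 0,"z": 0.06,"ax": 0,"ay": 0,"az": 0,"grip": 0},{"x": 0,"y": 0,"z": 0.075,"ax": 0,"ay": 0,"az": 0,"grip": 0},{"x": 0,"y": 0,"z": 0.082,"ax": 0,"ay": 0,"az": 0,"grip": 0},{"x": 0,"y": 0,"z": 0.082,"ax": 0,"ay": 0,"az": 0,"grip": 0}]'

```text
time: 6.5
ee_pos: [431.3, -292.2, 27.6]
ee_rot: [-0.0, 0.706, 0.708, 0.0]
wrist_force: [0.6, 0.2, -1.9]
grip_width: 59.8
grasp_force: 30.0
```

Request:
move_arm --deltas '[{"x": 0,"y": 0,"z": 0.004,"ax": 0,"ay": 0,"az": 0,"grip": 0},{"x": 0,"y": 0,"z": 0.0065,"ax": 0,"ay": 0,"az": 0,"grip": 0},{"x": 0,"y": 0,"z": 0.0065,"ax": 0,"ay": 0,"az": 0,"grip": 0},{"x": 0,"y": 0,"z": 0.0065,"ax": 0,"ay": 0,"az": 0,"grip": 0.5},{"x": 0,"y": 0,"z": 0.0065,"ax": 0,"ay": 0,"az": 0,"grip": 0.8},{"x": 0,"y": 0,"z": -0.04,"ax": 0,"ay": 0,"az": 0,"grip": 0.8},{"x": 0,"y": 0,"z": -0.1,"ax": 0,"ay": 0,"az": 0,"grip": 0.8},{"x": 0,"y": 0,"z": -0.18,"ax": 0,"ay": 0,"az": 0,"grip": 0.8},{"x": 0,"y": 0,"z": -0.18,"ax": 0,"ay": 0,"az": 0,"grip": 0.8},{"x": 0,"y": 0,"z": -0.18,"ax": 0,"ay": 0,"az": 0,"grip": 0.8}]'

```text
time: 7.33
ee_pos: [434.2, -295.8, 171.2]
ee_rot: [0.008, 0.706, 0.708, 0.001]
wrist_force: [0.5, -1.9, 0.5]
grip_width: 84.5
grasp_force: 0.0
```

Run:
```python
from h import *
s=arm.state(); print(s["wrist_force"])
p,im=snap("wrist","w4")
hsv=cv2.cvtColor(im,cv2.COLOR_BGR2HSV)
y=cv2.inRange(hsv,(15,140,50),(35,255,255)); 
k,l,st,c=cv2.connectedComponentsWithStats(y); i=1+np.argmax(st[1:,4]); print(st[i])
m=cv2.morphologyEx((l==i).astype(np.uint8),cv2.MORPH_CLOSE,np.ones((5,5)))
cs,_=cv2.findContours(m,0,1); m2=np.zeros_like(m); cv2.drawContours(m2,[max(cs,key=cv2.contourArea)],-1,1,-1)
print(fit(p,m2*1.,"mould",431,-294,12,40,(80,90,100)))
go(442,-68.8,180,90);go(496,38.5,150,90);
```

```text
[ 0.45182777 -1.89217924  0.45973923]
[  276   156    73   148 10244]
[np.float64(431.3), np.float64(-295.1), np.float64(89.8), 'iou', np.float64(0.956)]
cur [ 432.9 -294.8  167.4] yaw 90.1 t 7.3833 q6 -0.71  D [ 0.3012  0.0129 -0.0186]  A [0.0023 0.0019 0.0008] rows~ 5.4
cur [ 432.9 -294.8  167.4] yaw 90.1 t 7.3833 q6 -0.71  D [0.4443 0.085  0.0211]  A [0.0023 0.0019 0.0008] rows~ 8.1
```

The mould lies at (431.3,-295.1), within tolerance. Next is the bone.

Request:
move_arm --deltas '[{"x": 0.301,"y": 0.013,"z": -0.07,"ax": 0,"ay": 0,"az": 0.47,"grip": 1},{"x": 0.301,"y": 0.013,"z": -0.07,"ax": 0,"ay": 0,"az": 0.47,"grip": 1},{"x": 0.301,"y": 0.013,"z": -0.07,"ax": 0,"ay": 0,"az": 0.47,"grip": 1},{"x": 0.301,"y": 0.013,"z": -0.07,"ax": 0,"ay": 0,"az": 0.47,"grip": 1},{"x": 0.301,"y": 0.013,"z": -0.07,"ax": 0,"ay": 0,"az": 0.47,"grip": 1},{"x": 0.301,"y": 0.013,"z": -0.07,"ax": 0,"ay": 0,"az": 0.47,"grip": 1},{"x": 0.301,"y": 0.013,"z": -0.07,"ax": 0,"ay": 0,"az": 0.47,"grip": 1},{"x": 0.301,"y": 0.013,"z": -0.07,"ax": 0,"ay": 0,"az": 0.47,"grip": 1},{"x": 0.301,"y": 0.013,"z": -0.07,"ax": 0,"ay": 0,"az": 0.47,"grip": 1},{"x": 0.301,"y": 0.013,"z": -0.07,"ax": 0,"ay": 0,"az": 0.47,"grip": 1},{"x": 0.301,"y": 0.013,"z": -0.07,"ax": 0,"ay": 0,"az": 0.47,"grip": 1},{"x": 0.301,"y": 0.013,"z": -0.07,"ax": 0,"ay": 0,"az": 0.47,"grip": 1}]'

```text
time: 8.38
ee_pos: [439.4, -67.0, 213.1]
ee_rot: [-0.001, 0.998, 0.067, -0.002]
wrist_force: [0.1, -0.4, 0.4]
grip_width: 94.1
grasp_force: 0.0
```

```bash
cat >> h.py <<'E'
def find(p,im,cam="wrist"):
    """pale castings: grabCut round the network's boxes, then silhouette fit"""
    for n in ("hexagon","disc","bone"):
        for d in viewer.search_frame(n,cam)[:4]:
            if d["confidence"]<.4: continue
            b=np.array(d["box"]); m=grab(im,b); 
            if m.sum()<100: continue
            col=np.median(im[m>.5],axis=0)
            if col[2]<100 or col[0]>col[2]+15: continue
            o=onz(p,[b[:2]+b[2:]/2],15)[0]
            print(n,round(d["confidence"],2),np.round(b),col,fit(p,m,n,o[0],o[1],0,30))
E
python3 - <<'E'
from h import *
p,im=snap("wrist","w5"); find(p,im)
go(442,-69,100,0)
E
```

```text
hexagon 0.74 [308.  71.  63.  72.] [216. 210. 209.] [np.float64(550.4), np.float64(-71.7), np.float64(13.7), 'iou', np.float64(0.957)]
disc 0.97 [185. 113.  67.  71.] [198. 210. 210.] [np.float64(494.9), np.float64(38.8), np.float64(-1.1), 'iou', np.float64(0.812)]
bone 0.94 [296. 167.  50.  94.] [115. 138. 153.] [np.float64(445.4), np.float64(-67.2), np.float64(179.7), 'iou', np.float64(0.898)]
cur [439.7 -67.2 213.9] yaw 8.2 t 8.5833 q6 1.15  D [0.003  0.0029 0.1519]  A [-0.0002  0.0007  0.0455] rows~ 2.7
```

View pics/w5.png

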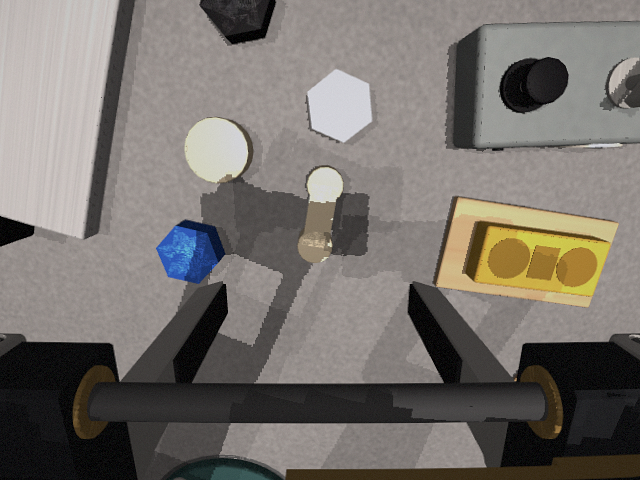

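The wrist view shows bone ends at (325,183) and (315,246), disc (218,150), hexagon (340,105), and the mould squarely on the board.

Run:
```python
from h import *
p1,_=load("w1b"); p2,_=load("w5")
print(onz(p2,[(325,183),(315.5,246)],30).round(1), onz(p1,[(356,206),(354,252)],30).round(1))
print(tri([(p1,(356,206)),(p2,(325,183))]).round(1),tri([(p1,(354,252)),(p2,(315.5,246))]).round(1),"hex",tri([(p1,(361,148)),(p2,(340,105))]).round(1),"disc",tri([(p1,(275,190)),(p2,(217.5,149.5))]).round(1))
```

```text
[[478.8 -67.9  30. ]
 [415.1 -67.2  30. ]] [[477.6 -67.4  30. ]
 [415.4 -66.6  30. ]]
[478.8 -67.3  34.1] [413.  -67.4  22.2] hex [550.8 -71.4  31.6] disc [496.8  37.8  25.9]
```

Request:
move_arm --deltas '[{"x": 0.009,"y": 0.002,"z": 0.2,"ax": 0,"ay": 0,"az": 0.0455,"grip": 0.2},{"x": 0.009,"y": 0.002,"z": 0.2,"ax": 0,"ay": 0,"az": 0.0455,"grip": 0.2},{"x": 0.009,"y": 0.002,"z": 0.2,"ax": 0,"ay": 0,"az": 0.0455,"grip": 0.2},{"x": 0.009,"y": 0.002,"z": 0.2,"ax": 0,"ay": 0,"az": 0.0455,"grip": 0.2},{"x": 0.009,"y": 0.002,"z": 0.24,"ax": 0,"ay": 0,"az": 0.0455,"grip": 0.2},{"x": 0.009,"y": 0.002,"z": 0.26,"ax": 0,"ay": 0,"az": 0.0455,"grip": 0.2},{"x": 0.009,"y": 0.002,"z": 0.274,"ax": 0,"ay": 0,"az": 0.0455,"grip": 0},{"x": 0.009,"y": 0.002,"z": 0.274,"ax": 0,"ay": 0,"az": 0.0455,"grip": -0.2},{"x": 0.009,"y": 0.002,"z": 0.274,"ax": 0,"ay": 0,"az": 0.0455,"grip": -0.3}]'

```text
time: 9.33
ee_pos: [447.2, -68.0, 9.8]
ee_rot: [-0.0, 1.0, -0.001, -0.0]
wrist_force: [-0.2, -0.6, 0.3]
grip_width: 39.6
grasp_force: 0.0
```

Request:
move_arm --deltas '[{"x": 0,"y": 0,"z": 0,"ax": 0,"ay": 0,"az": 0,"grip": -0.38},{"x": 0,"y": 0,"z": 0,"ax": 0,"ay": 0,"az": 0,"grip": -0.42},{"x": 0,"y": 0,"z": 0,"ax": 0,"ay": 0,"az": 0,"grip": -0.45},{"x": 0,"y": 0,"z": 0,"ax": 0,"ay": 0,"az": 0,"grip": -0.45}]'

```text
time: 9.67
ee_pos: [448.4, -68.2, 11.3]
ee_rot: [0.0, 1.0, -0.002, 0.002]
wrist_force: [0.3, 0.6, 3.1]
grip_width: 26.0
grasp_force: 9.6
```

Request:
move_arm --deltas '[{"x": 0,"y": 0,"z": 0,"ax": 0,"ay": 0,"az": 0,"grip": -0.35},{"x": 0,"y": 0,"z": 0.007,"ax": 0,"ay": 0,"az": 0,"grip": -0.35},{"x": 0,"y": 0,"z": 0.007,"ax": 0,"ay": 0,"az": 0,"grip": -0.4},{"x": 0,"y": 0,"z": 0.007,"ax": 0,"ay": 0,"az": 0,"grip": -0.45},{"x": 0,"y": 0,"z": 0.007,"ax": 0,"ay": 0,"az": 0,"grip": -0.475},{"x": 0,"y": 0,"z": 0.007,"ax": 0,"ay": 0,"az": 0,"grip": -0.475}]'

```text
time: 10.17
ee_pos: [446.8, -67.8, 4.1]
ee_rot: [-0.0, 1.0, -0.002, -0.0]
wrist_force: [-0.9, -0.8, -0.9]
grip_width: 25.6
grasp_force: 29.9
```

Request:
move_arm --deltas '[{"x": 0,"y": 0,"z": -0.03,"ax": 0,"ay": 0,"az": 0,"grip": -0.466},{"x": 0,"y": 0,"z": -0.08,"ax": 0,"ay": 0,"az": 0,"grip": -0.466},{"x": 0.02,"y": -0.05,"z": -0.13,"ax": 0,"ay": 0,"az": 0.05,"grip": -0.466},{"x": 0.087,"y": -0.333,"z": -0.14,"ax": 0,"ay": 0,"az": 0.05,"grip": -0.466},{"x": 0.087,"y": -0.333,"z": -0.14,"ax": 0,"ay": 0,"az": 0.05,"grip": -0.466},{"x": 0.087,"y": -0.333,"z": -0.14,"ax": 0,"ay": 0,"az": 0.05,"grip": -0.466},{"x": 0.087,"y": -0.333,"z": -0.14,"ax": 0,"ay": 0,"az": 0.05,"grip": -0.466},{"x": 0.087,"y": -0.333,"z": -0.14,"ax": 0,"ay": 0,"az": 0.05,"grip": -0.466},{"x": 0.087,"y": -0.333,"z": -0.14,"ax": 0,"ay": 0,"az": 0.05,"grip": -0.466},{"x": 0.087,"y": -0.333,"z": -0.14,"ax": 0,"ay": 0,"az": 0.05,"grip": -0.466},{"x": 0.087,"y": -0.333,"z": -0.14,"ax": 0,"ay": 0,"az": 0.05,"grip": -0.466},{"x": 0.087,"y": -0.333,"z": -0.14,"ax": 0,"ay": 0,"az": 0.05,"grip": -0.466}]'

```text
time: 11.17
ee_pos: [512.7, 180.9, 108.9]
ee_rot: [0.001, 0.997, -0.08, -0.001]
wrist_force: [-0.2, -0.0, -0.5]
grip_width: 25.7
grasp_force: 29.9
```

Run:
```python
from h import *
go(512,182,36,-9); s=arm.state(); print(s["grip_width"],s["grasp_force"])
p,im=snap("wrist","w6"); crop=im[100:330,180:460]; print([ (np.round(d["box"]),round(d["confidence"],2)) for d in viewer.search_frame("bone","wrist")], proj(p,[[512,182,97]]).round())
```

```text
cur [512.7 180.9 108.9] yaw -9.2 t 11.1667 q6 1.97  D [-0.0011 -0.0014  0.0972]  A [ 0.0004  0.0003 -0.001 ] rows~ 1.7
25.656700520630032 29.91397976875305
[(array([277., 206.,  83., 176.]), 0.89), (array([599., 107.,  40.,  80.]), 0.36)] [[317. 290.]]
```

Request:
move_arm --deltas '[{"x": -0.001,"y": -0.001,"z": 0.05,"ax": 0,"ay": 0,"az": 0,"grip": -0.466},{"x": -0.001,"y": -0.001,"z": 0.08,"ax": 0,"ay": 0,"az": 0,"grip": -0.466},{"x": -0.001,"y": -0.001,"z": 0.093,"ax": 0,"ay": 0,"az": 0,"grip": -0.466},{"x": -0.001,"y": -0.001,"z": 0.0965,"ax": 0,"ay": 0,"az": 0,"grip": -0.466},{"x": -0.001,"y": -0.001,"z": 0.0965,"ax": 0,"ay": 0,"az": 0,"grip": -0.466},{"x": -0.001,"y": -0.001,"z": 0.0965,"ax": 0,"ay": 0,"az": 0,"grip": -0.466}]'

```text
time: 11.77
ee_pos: [513.7, 182.3, 38.6]
ee_rot: [-0.0, 0.997, -0.08, 0.001]
wrist_force: [-0.2, -0.3, -0.0]
grip_width: 26.0
grasp_force: 29.9
```

Request:
move_arm --deltas '[{"x": 0,"y": 0,"z": 0.0025,"ax": 0,"ay": 0,"az": 0,"grip": -0.466},{"x": 0,"y": 0,"z": 0.0025,"ax": 0,"ay": 0,"az": 0,"grip": -0.43},{"x": 0,"y": 0,"z": 0.0025,"ax": 0,"ay": 0,"az": 0,"grip": -0.25},{"x": 0,"y": 0,"z": 0.0025,"ax": 0,"ay": 0,"az": 0,"grip": 0},{"x": 0,"y": 0,"z": -0.05,"ax": 0,"ay": 0,"az": 0,"grip": 0.2},{"x": 0,"y": 0,"z": -0.12,"ax": 0,"ay": 0,"az": 0,"grip": 0.5},{"x": 0,"y": 0,"z": -0.2,"ax": 0,"ay": 0,"az": 0,"grip": 0.8},{"x": 0,"y": 0,"z": -0.2,"ax": 0,"ay": 0,"az": 0,"grip": 0.8},{"x": 0,"y": 0,"z": -0.2,"ax": 0,"ay": 0,"az": 0,"grip": 0.8}]'

```text
time: 12.52
ee_pos: [516.5, 183.6, 196.6]
ee_rot: [-0.003, 0.997, -0.08, 0.008]
wrist_force: [0.5, -0.2, 0.8]
grip_width: 70.0
grasp_force: 0.0
```

Run:
```python
from h import *
p,im=snap("wrist","w7")
for d in viewer.search_frame("bone","wrist")[:2]:
    b=np.array(d["box"]); m=grab(im,b); print(b.round(),d["confidence"],fit(p,m,"bone",512,182,30,60,(160,171,180)))
    print(onz(p,[b[:2]+b[2:]/2],60))
go(550,-71,150,14)
```

```text
[301. 184.  42. 108.] 0.68 [np.float64(511.2), np.float64(184.7), np.float64(171.3), 'iou', np.float64(0.516)]
[[515.46135492 181.4772963   60.        ]]
[ 26. 254.  98.  86.] 0.17 [np.float64(512.0), np.float64(182.0), np.float64(160.0), 'iou', np.float64(0.0)]
[[496.05981237 417.7818163   60.        ]]
cur [513.5 182.8 189.3] yaw -9.2 t 12.6167 q6 1.97  D [0.1017 0.3264 0.0522]  A [-0.0003 -0.0014 -0.1287] rows~ 6.2
```

Bone is at about (514,182) on the plate. Now the hexagon.

Request:
move_arm --deltas '[{"x": 0.102,"y": 0.326,"z": 0.03,"ax": 0,"ay": 0,"az": -0.128,"grip": 1},{"x": 0.102,"y": 0.326,"z": 0.03,"ax": 0,"ay": 0,"az": -0.128,"grip": 1},{"x": 0.102,"y": 0.326,"z": 0.03,"ax": 0,"ay": 0,"az": -0.128,"grip": 1},{"x": 0.102,"y": 0.326,"z": 0.03,"ax": 0,"ay": 0,"az": -0.128,"grip": 1},{"x": 0.102,"y": 0.326,"z": 0.03,"ax": 0,"ay": 0,"az": -0.128,"grip": 1},{"x": 0.102,"y": 0.326,"z": 0.03,"ax": 0,"ay": 0,"az": -0.128,"grip": 1},{"x": 0.102,"y": 0.326,"z": 0.03,"ax": 0,"ay": 0,"az": -0.128,"grip": 1},{"x": 0.102,"y": 0.326,"z": 0.03,"ax": 0,"ay": 0,"az": -0.128,"grip": 1},{"x": 0.102,"y": 0.326,"z": 0.03,"ax": 0,"ay": 0,"az": -0.128,"grip": 1}]'

```text
time: 13.37
ee_pos: [547.7, -71.6, 161.8]
ee_rot: [-0.001, 0.993, 0.12, -0.002]
wrist_force: [-0.3, 1.0, -0.3]
grip_width: 94.1
grasp_force: 0.0
```

Run:
```python
from h import *
p,im=snap("wrist","w8"); find(p,im)
go(550,-71,6,14)
```

```text
hexagon 0.96 [287. 191.  66.  80.] [107. 128. 142.] [np.float64(548.1), np.float64(-71.7), np.float64(11.0), 'iou', np.float64(0.765)]
disc 0.59 [148. 220.  76.  75.] [124. 149. 165.] [np.float64(491.0), np.float64(41.6), np.float64(6.9), 'iou', np.float64(0.748)]
cur [548.8 -69.5 164.1] yaw 14.0 t 13.5667 q6 1.1  D [0.0012 0.0025 0.2108]  A [-0.0002  0.0002 -0.0001] rows~ 3.8
```

Request:
move_arm --deltas '[{"x": 0.002,"y": 0.002,"z": 0.14,"ax": 0,"ay": 0,"az": 0,"grip": 1},{"x": 0.002,"y": 0.002,"z": 0.14,"ax": 0,"ay": 0,"az": 0,"grip": 1},{"x": 0.002,"y": 0.002,"z": 0.14,"ax": 0,"ay": 0,"az": 0,"grip": 0.8},{"x": 0.002,"y": 0.002,"z": 0.18,"ax": 0,"ay": 0,"az": 0,"grip": 0.6},{"x": 0.002,"y": 0.002,"z": 0.2,"ax": 0,"ay": 0,"az": 0,"grip": 0.6},{"x": 0.002,"y": 0.002,"z": 0.211,"ax": 0,"ay": 0,"az": 0,"grip": 0.5},{"x": 0.002,"y": 0.002,"z": 0.211,"ax": 0,"ay": 0,"az": 0,"grip": 0.4},{"x": 0.002,"y": 0.002,"z": 0.211,"ax": 0,"ay": 0,"az": 0,"grip": 0.33},{"x": 0.002,"y": 0.002,"z": 0.211,"ax": 0,"ay": 0,"az": 0,"grip": 0.28},{"x": 0.002,"y": 0.002,"z": 0.211,"ax": 0,"ay": 0,"az": 0,"grip": 0.24},{"x": 0.002,"y": 0.002,"z": 0.211,"ax": 0,"ay": 0,"az": 0,"grip": 0.2}]'

```text
time: 14.48
ee_pos: [552.1, -72.3, 8.0]
ee_rot: [0.001, 0.993, 0.121, 0.002]
wrist_force: [0.3, -0.1, 1.0]
grip_width: 56.6
grasp_force: 0.4
```

Request:
move_arm --deltas '[{"x": 0,"y": 0,"z": 0,"ax": 0,"ay": 0,"az": 0,"grip": 0.185},{"x": 0,"y": 0,"z": 0,"ax": 0,"ay": 0,"az": 0,"grip": 0.18},{"x": 0,"y": 0,"z": 0,"ax": 0,"ay": 0,"az": 0,"grip": 0.18}]'

```text
time: 14.73
ee_pos: [551.9, -72.2, 7.8]
ee_rot: [0.0, 0.993, 0.121, 0.001]
wrist_force: [-0.7, 1.3, 5.9]
grip_width: 55.4
grasp_force: 19.5
```

Request:
move_arm --deltas '[{"x": 0,"y": 0,"z": -0.03,"ax": 0,"ay": 0,"az": 0,"grip": 0.176},{"x": 0,"y": 0,"z": -0.08,"ax": 0,"ay": 0,"az": 0,"grip": 0.176},{"x": 0.145,"y": -0.438,"z": -0.15,"ax": 0,"ay": 0,"az": 0.128,"grip": 0.176},{"x": 0.145,"y": -0.438,"z": -0.15,"ax": 0,"ay": 0,"az": 0.128,"grip": 0.176},{"x": 0.145,"y": -0.438,"z": -0.15,"ax": 0,"ay": 0,"az": 0.128,"grip": 0.176},{"x": 0.145,"y": -0.438,"z": -0.15,"ax": 0,"ay": 0,"az": 0.128,"grip": 0.176},{"x": 0.145,"y": -0.438,"z": -0.15,"ax": 0,"ay": 0,"az": 0.128,"grip": 0.176},{"x": 0.145,"y": -0.438,"z": -0.15,"ax": 0,"ay": 0,"az": 0.128,"grip": 0.176},{"x": 0.145,"y": -0.438,"z": -0.15,"ax": 0,"ay": 0,"az": 0.128,"grip": 0.176},{"x": 0.145,"y": -0.438,"z": -0.15,"ax": 0,"ay": 0,"az": 0.128,"grip": 0.176},{"x": 0.145,"y": -0.438,"z": -0.15,"ax": 0,"ay": 0,"az": 0.128,"grip": 0.176},{"x": 0.145,"y": -0.438,"z": -0.15,"ax": 0,"ay": 0,"az": 0.128,"grip": 0.176}]'

```text
time: 15.73
ee_pos: [577.3, 278.4, 118.7]
ee_rot: [-0.001, 0.997, -0.077, 0.0]
wrist_force: [-0.1, -0.6, -1.3]
grip_width: 55.6
grasp_force: 25.3
```

Run:
```python
from h import *
go(577.5,273,38,-9); s=arm.state(); print(s["grip_width"],s["grasp_force"])
p,im=snap("wrist","w9"); print([(n,np.round(d["box"]),round(d["confidence"],2)) for n in ("hexagon","bone") for d in viewer.search_frame(n,"wrist")])
```

```text
cur [577.3 278.4 118.7] yaw -8.8 t 15.7333 q6 2.08  D [0.0013 0.0073 0.1076]  A [-0.0008 -0.0001  0.0009] rows~ 1.9
55.63851693776139 25.259885787963867
[('hexagon', array([256., 239., 124., 141.]), 0.6), ('hexagon', array([583.,  90.,  57.,  90.]), 0.58), ('hexagon', array([570., 370.,  31.,  73.]), 0.58), ('bone', array([429., 250.,  67., 111.]), 0.55)]
```

Request:
move_arm --deltas '[{"x": 0.001,"y": 0.005,"z": 0.05,"ax": 0,"ay": 0,"az": 0,"grip": 0.176},{"x": 0.001,"y": 0.005,"z": 0.08,"ax": 0,"ay": 0,"az": 0,"grip": 0.176},{"x": 0.001,"y": 0.005,"z": 0.1,"ax": 0,"ay": 0,"az": 0,"grip": 0.176},{"x": 0.001,"y": 0.005,"z": 0.106,"ax": 0,"ay": 0,"az": 0,"grip": 0.176},{"x": 0.001,"y": 0.005,"z": 0.106,"ax": 0,"ay": 0,"az": 0,"grip": 0.176},{"x": 0.001,"y": 0.005,"z": 0.106,"ax": 0,"ay": 0,"az": 0,"grip": 0.176}]'

```text
time: 16.38
ee_pos: [578.0, 267.1, 39.0]
ee_rot: [0.0, 0.997, -0.081, -0.0]
wrist_force: [0.4, -0.6, -1.1]
grip_width: 55.8
grasp_force: 25.1
```

Request:
move_arm --deltas '[{"x": 0,"y": 0,"z": 0.0015,"ax": 0,"ay": 0,"az": 0,"grip": 0.176},{"x": 0,"y": 0,"z": 0.0015,"ax": 0,"ay": 0,"az": 0,"grip": 0.2},{"x": 0,"y": 0,"z": 0.0015,"ax": 0,"ay": 0,"az": 0,"grip": 0.35},{"x": 0,"y": 0,"z": 0.0015,"ax": 0,"ay": 0,"az": 0,"grip": 0.5},{"x": 0,"y": 0,"z": -0.03,"ax": 0,"ay": 0,"az": 0,"grip": 0.6},{"x": 0,"y": 0,"z": -0.08,"ax": 0,"ay": 0,"az": 0,"grip": 0.6},{"x": 0,"y": 0,"z": -0.13,"ax": 0,"ay": 0,"az": 0,"grip": 0.8},{"x": 0,"y": 0,"z": -0.2,"ax": 0,"ay": 0,"az": 0,"grip": 1},{"x": 0,"y": 0,"z": -0.2,"ax": 0,"ay": 0,"az": 0,"grip": 1},{"x": 0,"y": 0,"z": -0.2,"ax": 0,"ay": 0,"az": 0,"grip": 1}]'

```text
time: 17.22
ee_pos: [580.5, 270.1, 196.1]
ee_rot: [-0.002, 0.997, -0.08, 0.006]
wrist_force: [0.4, 0.0, 0.8]
grip_width: 93.5
grasp_force: 0.0
```

Run:
```python
from h import *
p,im=snap("wrist","w10"); print([(n,np.round(d["box"]),round(d["confidence"],2),onz(p,[np.array(d["box"])[:2]+np.array(d["box"])[2:]/2],50).round()[0][:2]) for n in ("hexagon","bone","disc") for d in viewer.search_frame(n,"wrist")])
go(496,38.5,150,0)
```

```text
[('hexagon', array([500., 335.,  48.,  45.]), 0.86, array([423.,  89.])), ('hexagon', array([521., 101.,  87.,  76.]), 0.79, array([629.,  51.])), ('hexagon', array([290., 200.,  63.,  77.]), 0.73, array([576., 269.])), ('bone', array([398., 235.,  48., 105.]), 0.65, array([514., 184.])), ('bone', array([518., 240.,  72.,  64.]), 0.53, array([510.,  60.])), ('disc', array([517., 239.,  73.,  66.]), 0.94, array([509.,  60.]))]
cur [576.7 268.6 186. ] yaw -9.2 t 17.4167 q6 2.08  D [-0.057   0.3199  0.0492]  A [ 0.0007  0.0015 -0.051 ] rows~ 5.9
```

Request:
move_arm --deltas '[{"x": -0.057,"y": 0.32,"z": 0.04,"ax": 0,"ay": 0,"az": -0.051,"grip": 1},{"x": -0.057,"y": 0.32,"z": 0.04,"ax": 0,"ay": 0,"az": -0.051,"grip": 1},{"x": -0.057,"y": 0.32,"z": 0.04,"ax": 0,"ay": 0,"az": -0.051,"grip": 1},{"x": -0.057,"y": 0.32,"z": 0.04,"ax": 0,"ay": 0,"az": -0.051,"grip": 1},{"x": -0.057,"y": 0.32,"z": 0.04,"ax": 0,"ay": 0,"az": -0.051,"grip": 1},{"x": -0.057,"y": 0.32,"z": 0.04,"ax": 0,"ay": 0,"az": -0.051,"grip": 1},{"x": -0.057,"y": 0.32,"z": 0.04,"ax": 0,"ay": 0,"az": -0.051,"grip": 1},{"x": -0.057,"y": 0.32,"z": 0.04,"ax": 0,"ay": 0,"az": -0.051,"grip": 1},{"x": -0.057,"y": 0.32,"z": 0.04,"ax": 0,"ay": 0,"az": -0.051,"grip": 1}]'

```text
time: 18.17
ee_pos: [496.8, 39.3, 157.7]
ee_rot: [-0.0, 1.0, -0.0, -0.001]
wrist_force: [0.3, 0.0, 0.9]
grip_width: 94.1
grasp_force: 0.0
```

Run:
```python
from h import *
p,im=snap("wrist","w11"); find(p,im); print([(np.round(d["box"]),round(d["confidence"],2),onz(p,[np.array(d["box"])[:2]+np.array(d["box"])[2:]/2],18).round()[0][:2]) for d in viewer.search_frame("disc","wrist")])
go(496,38.5,6,0)
```

```text
hexagon 0.9 [ 0. 96. 66. 88.] [172. 197. 197.] [np.float64(576.7), np.float64(290.3), np.float64(-9.4), 'iou', np.float64(0.936)]
bone 0.98 [105. 159.  63. 127.] [179. 205. 205.] [np.float64(509.7), np.float64(198.7), np.float64(-9.0), 'iou', np.float64(0.881)]
[(array([281., 198.,  72.,  76.]), 0.95, array([494.,  40.])), (array([109., 160.,  64., 125.]), 0.15, array([506., 196.]))]
cur [497.7  40.1 159.1] yaw 0.1 t 18.4167 q6 1.54  D [-0.0023  0.0021  0.2042]  A [-0.      0.0001  0.0007] rows~ 3.7
```

Request:
move_arm --deltas '[{"x": -0.002,"y": 0.001,"z": 0.14,"ax": 0,"ay": 0,"az": 0,"grip": 1},{"x": -0.002,"y": 0.001,"z": 0.14,"ax": 0,"ay": 0,"az": 0,"grip": 1},{"x": -0.002,"y": 0.001,"z": 0.14,"ax": 0,"ay": 0,"az": 0,"grip": 0.9},{"x": -0.002,"y": 0.001,"z": 0.18,"ax": 0,"ay": 0,"az": 0,"grip": 0.8},{"x": -0.002,"y": 0.001,"z": 0.2,"ax": 0,"ay": 0,"az": 0,"grip": 0.7},{"x": -0.002,"y": 0.001,"z": 0.204,"ax": 0,"ay": 0,"az": 0,"grip": 0.6},{"x": -0.002,"y": 0.001,"z": 0.204,"ax": 0,"ay": 0,"az": 0,"grip": 0.5},{"x": -0.002,"y": 0.001,"z": 0.204,"ax": 0,"ay": 0,"az": 0,"grip": 0.44},{"x": -0.002,"y": 0.001,"z": 0.204,"ax": 0,"ay": 0,"az": 0,"grip": 0.39},{"x": -0.002,"y": 0.001,"z": 0.204,"ax": 0,"ay": 0,"az": 0,"grip": 0.35},{"x": -0.002,"y": 0.001,"z": 0.204,"ax": 0,"ay": 0,"az": 0,"grip": 0.32},{"x": -0.002,"y": 0.001,"z": 0.204,"ax": 0,"ay": 0,"az": 0,"grip": 0.31}]'

```text
time: 19.42
ee_pos: [497.1, 37.8, 7.8]
ee_rot: [0.0, 1.0, 0.0, 0.002]
wrist_force: [-0.0, -1.3, 3.9]
grip_width: 61.8
grasp_force: 8.5
```

Request:
move_arm --deltas '[{"x": 0,"y": 0,"z": 0,"ax": 0,"ay": 0,"az": 0,"grip": 0.305},{"x": 0,"y": 0,"z": 0,"ax": 0,"ay": 0,"az": 0,"grip": 0.305}]'

```text
time: 19.58
ee_pos: [497.1, 37.8, 7.7]
ee_rot: [0.0, 1.0, -0.0, 0.001]
wrist_force: [0.4, -1.3, 5.3]
grip_width: 61.7
grasp_force: 15.9
```

Request:
move_arm --deltas '[{"x": 0,"y": 0,"z": 0,"ax": 0,"ay": 0,"az": 0,"grip": 0.299},{"x": 0,"y": 0,"z": -0.04,"ax": 0,"ay": 0,"az": 0,"grip": 0.299},{"x": 0,"y": 0,"z": -0.09,"ax": 0,"ay": 0,"az": 0,"grip": 0.299},{"x": -0.018,"y": -0.333,"z": -0.16,"ax": 0,"ay": 0,"az": 0.05,"grip": 0.299},{"x": -0.018,"y": -0.333,"z": -0.16,"ax": 0,"ay": 0,"az": 0.05,"grip": 0.299},{"x": -0.018,"y": -0.333,"z": -0.16,"ax": 0,"ay": 0,"az": 0.05,"grip": 0.299},{"x": -0.018,"y": -0.333,"z": -0.16,"ax": 0,"ay": 0,"az": 0.05,"grip": 0.299},{"x": -0.018,"y": -0.333,"z": -0.16,"ax": 0,"ay": 0,"az": 0.05,"grip": 0.299},{"x": -0.018,"y": -0.333,"z": -0.16,"ax": 0,"ay": 0,"az": 0.05,"grip": 0.299},{"x": -0.018,"y": -0.333,"z": -0.16,"ax": 0,"ay": 0,"az": 0.05,"grip": 0.299},{"x": -0.018,"y": -0.333,"z": -0.16,"ax": 0,"ay": 0,"az": 0.05,"grip": 0.299},{"x": -0.018,"y": -0.333,"z": -0.16,"ax": 0,"ay": 0,"az": 0.05,"grip": 0.299}]'

```text
time: 20.58
ee_pos: [481.7, 287.5, 125.3]
ee_rot: [0.001, 0.997, -0.078, -0.001]
wrist_force: [-0.5, -0.6, -1.7]
grip_width: 61.7
grasp_force: 23.6
```

Run:
```python
from h import *
go(483.4,287.8,38,-9); s=arm.state(); print(s["grip_width"],s["grasp_force"])
p,im=snap("wrist","w12")
```

```text
cur [481.7 287.5 125.3] yaw -8.9 t 20.5833 q6 2.16  D [ 0.0023 -0.0009  0.1164]  A [0.0006 0.0005 0.0004] rows~ 2.1
61.675842802232346 23.60778898000717
```

View pics/w12.png

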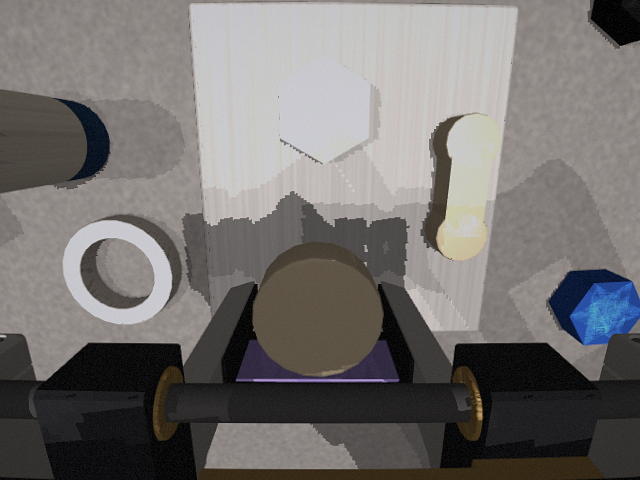

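The disc is held at (318,310), the hexagon (325,108) and bone (465,185) lie on the plate, and the panel is at (318,360). Lowering now.

Request:
move_arm --deltas '[{"x": 0.002,"y": 0,"z": 0.05,"ax": 0,"ay": 0,"az": 0,"grip": 0.299},{"x": 0.002,"y": 0,"z": 0.09,"ax": 0,"ay": 0,"az": 0,"grip": 0.299},{"x": 0.002,"y": 0,"z": 0.11,"ax": 0,"ay": 0,"az": 0,"grip": 0.299},{"x": 0.002,"y": 0,"z": 0.115,"ax": 0,"ay": 0,"az": 0,"grip": 0.299},{"x": 0.002,"y": 0,"z": 0.115,"ax": 0,"ay": 0,"az": 0,"grip": 0.299},{"x": 0.002,"y": 0,"z": 0.115,"ax": 0,"ay": 0,"az": 0,"grip": 0.299}]'

```text
time: 21.13
ee_pos: [484.6, 286.6, 40.6]
ee_rot: [-0.0, 0.997, -0.079, 0.0]
wrist_force: [-0.8, 0.6, -1.1]
grip_width: 61.8
grasp_force: 24.2
```

Request:
move_arm --deltas '[{"x": 0,"y": 0,"z": 0.003,"ax": 0,"ay": 0,"az": 0,"grip": 0.299},{"x": 0,"y": 0,"z": 0.003,"ax": 0,"ay": 0,"az": 0,"grip": 0.31},{"x": 0,"y": 0,"z": 0.003,"ax": 0,"ay": 0,"az": 0,"grip": 0.45},{"x": 0,"y": 0,"z": 0.003,"ax": 0,"ay": 0,"az": 0,"grip": 0.6},{"x": 0,"y": 0,"z": -0.03,"ax": 0,"ay": 0,"az": 0,"grip": 0.6},{"x": 0,"y": 0,"z": -0.08,"ax": 0,"ay": 0,"az": 0,"grip": 0.6},{"x": 0,"y": 0,"z": -0.13,"ax": 0,"ay": 0,"az": 0,"grip": 0.8},{"x": 0,"y": 0.15,"z": -0.3,"ax": 0,"ay": 0,"az": 0,"grip": 1},{"x": 0,"y": 0.15,"z": -0.3,"ax": 0,"ay": 0,"az": 0,"grip": 1},{"x": 0,"y": 0.15,"z": -0.3,"ax": 0,"ay": 0,"az": 0,"grip": 1},{"x": 0,"y": 0.15,"z": -0.3,"ax": 0,"ay": 0,"az": 0,"grip": 1},{"x": 0,"y": 0.15,"z": -0.3,"ax": 0,"ay": 0,"az": 0,"grip": 1}]'

```text
time: 22.13
ee_pos: [468.4, 173.9, 273.8]
ee_rot: [-0.001, 0.997, -0.08, 0.007]
wrist_force: [-0.1, 0.7, 1.0]
grip_width: 94.1
grasp_force: 0.0
```

```bash
cat >> h.py <<'E'
PC=np.array([524,256.]); PA=np.radians(-9.1)
def check(cam="wrist"):
    p,im=snap(cam)
    for n in ("hexagon","disc","bone","mould"):
        for d in viewer.search_frame(n,cam)[:4]:
            if d["confidence"]<.4: continue
            b=np.array(d["box"]); o=onz(p,[b[:2]+b[2:]/2],26 if n=="mould" else 47)[0][:2]
            if n=="mould": print(n,d["confidence"],np.round(o)); continue
            v=o-PC; c,s=np.cos(PA),np.sin(PA)
            print(n,round(d["confidence"],2),np.round(b),"plate frame",np.round([v[0]*c+v[1]*s,-v[0]*s+v[1]*c],1))
    return p,im
E
python3 - <<'E'
from h import *
p,im=check(); cv2.imwrite("pics/w13.png",im)
go(590,-265,330,0); go(590,-265,330,60)
check("scene")
E
```

```text
hexagon 0.95 [182.  98.  60.  67.] plate frame [50.1 22.4]
hexagon 0.81 [398.  12.  60.  72.] plate frame [ 130.3 -199.6]
hexagon 0.75 [394. 233.  56.  57.] plate frame [ -93.3 -207.6]
disc 0.84 [184. 190.  58.  60.] plate frame [-45.2  28.9]
bone 0.67 [286. 128.  36.  95.] plate frame [  3.4 -73.3]
mould 0.4 [479. 296.]
cur [465.7 177.1 263.2] yaw -8.9 t 22.3833 q6 1.98  D [ 0.2551  0.5566 -0.0894]  A [ 0.0002  0.001  -0.0497] rows~ 11.1
cur [465.7 177.1 263.2] yaw -8.9 t 22.3833 q6 1.98  D [ 0.2551  0.5566 -0.0894]  A [-3.00e-04  1.00e-03 -3.83e-01] rows~ 11.1
hexagon 0.75 [309. 267.  20.  20.] plate frame [ 151.1 -185.5]
hexagon 0.58 [386. 305.  25.  29.] plate frame [49.8 26.3]
disc 0.66 [418. 289.  22.  27.] plate frame [-45.7  29.6]
bone 0.83 [375. 270.  34.  27.] plate frame [ -1.1 -66.7]
bone 0.63 [273. 195.  10.  13.] plate frame [ 112.3 -480.8]
mould 0.94 [ 430. -288.]
```

View pics/w13.png

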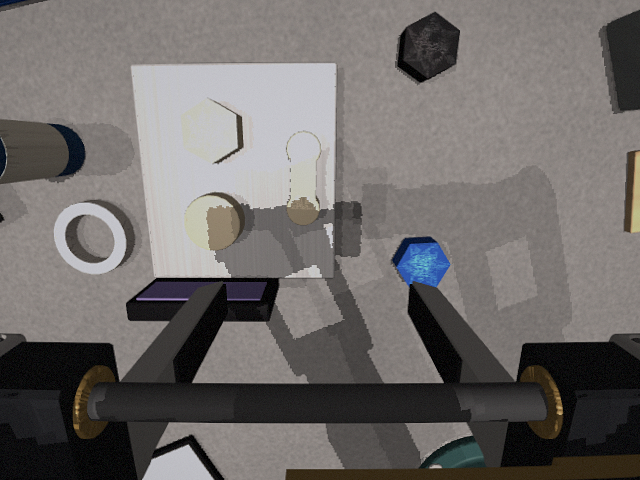

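All three castings are on the plate and well apart: hexagon (213,130), disc (213,222), bone (303,178). Next I'll look at the timer from above.

Request:
move_arm --deltas '[{"x": 0.255,"y": 0.557,"z": -0.04,"ax": 0,"ay": 0,"az": -0.05,"grip": 0},{"x": 0.255,"y": 0.557,"z": -0.04,"ax": 0,"ay": 0,"az": -0.05,"grip": 0},{"x": 0.255,"y": 0.557,"z": -0.04,"ax": 0,"ay": 0,"az": -0.05,"grip": 0},{"x": 0.255,"y": 0.557,"z": -0.04,"ax": 0,"ay": 0,"az": -0.05,"grip": 0},{"x": 0.255,"y": 0.557,"z": -0.04,"ax": 0,"ay": 0,"az": -0.05,"grip": 0},{"x": 0.255,"y": 0.557,"z": -0.04,"ax": 0,"ay": 0,"az": -0.05,"grip": 0},{"x": 0.255,"y": 0.557,"z": -0.04,"ax": 0,"ay": 0,"az": -0.05,"grip": 0},{"x": 0.255,"y": 0.557,"z": -0.04,"ax": 0,"ay": 0,"az": -0.05,"grip": 0},{"x": 0.255,"y": 0.557,"z": -0.04,"ax": 0,"ay": 0,"az": -0.05,"grip": 0},{"x": 0.255,"y": 0.557,"z": -0.04,"ax": 0,"ay": 0,"az": -0.05,"grip": 0},{"x": 0.255,"y": 0.557,"z": -0.04,"ax": 0,"ay": 0,"az": -0.05,"grip": 0},{"x": 0.255,"y": 0.557,"z": -0.04,"ax": 0,"ay": 0,"az": -0.05,"grip": 0}]'

```text
time: 23.63
ee_pos: [590.2, -272.1, 291.9]
ee_rot: [0.0, 1.0, -0.003, -0.002]
wrist_force: [0.2, 0.8, -0.8]
grip_width: 46.9
grasp_force: 0.0
```

Run:
```python
from h import *
p,im=snap("wrist","w14"); go(603,-305,200,60)
c=cv2.resize(im[40:300,200:520],None,fx=2.5,fy=2.3); c=cv2.resize(im[40:280,200:520],(800,600),interpolation=cv2.INTER_CUBIC); cv2.imwrite("pics/w14c.png",c)
```

```text
cur [ 590.1 -270.5  291.9] yaw -0.3 t 23.6833 q6 1.06  D [0.0179 0.046  0.1225]  A [-0.0008  0.0009 -0.335 ] rows~ 8.4
```

View pics/w14c.png

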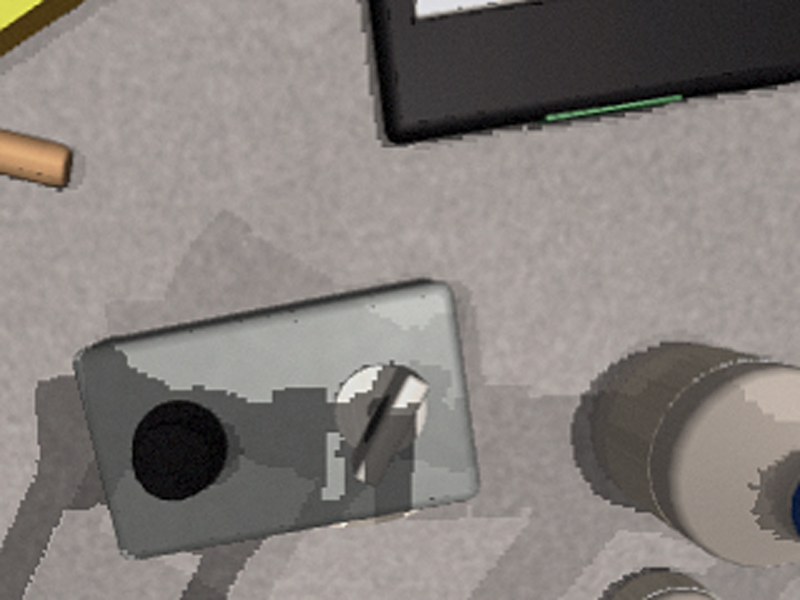

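The crop shows the wing top from about (416,377) to (361,477), the hub disc at (382,412) and the plunger at (180,450); the jug stands to the right.

Run:
```python
from h import *
p,im=load("w14"); p3,_=load("w3"); f=lambda a:np.array(a)/2.5+[200,40]
W=onz(p,[f((416,377)),f((361,477))],114); d=W[0]-W[1]; print("wing",W.round(1),np.linalg.norm(d),np.degrees(np.arctan2(d[1],d[0])),W.mean(0))
print("hub",onz(p,[f((382,412))],62).round(1),onz(p,[f((382,412))],74).round(1))
P=f((180,447)); print("pl",onz(p,[P],94).round(1), "tri",tri([(p,P),(p3,(563,156))]).round(1))
p1,_=load("w1b"); print("pl w1b",tri([(p,P),(p1,(504,115)),(p3,(563,156))]).round(1))
T=f([(75,352),(440,282),(478,492),(125,557)]); C=onz(p,T,60); print("case",C.round(1),C.mean(0))
print("jug",onz(p,[f((740,460))],100).round())
```

```text
wing [[ 622.  -318.3  114. ]
 [ 582.8 -297.8  114. ]] 44.17579635468096 -27.641849375922696 [ 602.39413786 -308.07086262  114.        ]
hub [[ 599.7 -310.5   62. ]] [[ 601.8 -309.4   74. ]]
pl [[ 591.2 -224.7   94. ]] tri [ 589.8 -221.9   86.2]
pl w1b [ 589.3 -221.4   85.1]
case [[ 626.8 -176.2   60. ]
 [ 655.5 -334.6   60. ]
 [ 562.5 -355.1   60. ]
 [ 532.4 -193.    60. ]] [ 594.27312974 -264.71421532   60.        ]
jug [[ 586. -454.  100.]]
```

Request:
move_arm --deltas '[{"x": 0.016,"y": 0.051,"z": 0.12,"ax": 0,"ay": 0,"az": -0.46,"grip": -0.3},{"x": 0.016,"y": 0.051,"z": 0.12,"ax": 0,"ay": 0,"az": -0.46,"grip": -0.3},{"x": 0.016,"y": 0.051,"z": 0.12,"ax": 0,"ay": 0,"az": -0.46,"grip": -0.3},{"x": 0.016,"y": 0.051,"z": 0.12,"ax": 0,"ay": 0,"az": -0.46,"grip": -0.3},{"x": 0.016,"y": 0.051,"z": 0.12,"ax": 0,"ay": 0,"az": -0.46,"grip": -0.3},{"x": 0.016,"y": 0.051,"z": 0.12,"ax": 0,"ay": 0,"az": -0.46,"grip": -0.3},{"x": 0.016,"y": 0.051,"z": 0.12,"ax": 0,"ay": 0,"az": -0.46,"grip": -0.3},{"x": 0.016,"y": 0.051,"z": 0.12,"ax": 0,"ay": 0,"az": -0.46,"grip": -0.3},{"x": 0.016,"y": 0.051,"z": 0.12,"ax": 0,"ay": 0,"az": -0.46,"grip": -0.3},{"x": 0.016,"y": 0.051,"z": 0.12,"ax": 0,"ay": 0,"az": -0.46,"grip": -0.3},{"x": 0.016,"y": 0.051,"z": 0.12,"ax": 0,"ay": 0,"az": -0.46,"grip": -0.3},{"x": 0.016,"y": 0.051,"z": 0.12,"ax": 0,"ay": 0,"az": -0.46,"grip": -0.3}]'

```text
time: 24.68
ee_pos: [602.1, -302.0, 205.1]
ee_rot: [-0.0, 0.748, 0.664, 0.0]
wrist_force: [-0.8, 0.5, -0.3]
grip_width: 32.8
grasp_force: 0.0
```

Request:
move_arm --deltas '[{"x": 0,"y": 0,"z": 0,"ax": 0,"ay": 0,"az": -0.386,"grip": -0.3},{"x": 0,"y": 0,"z": 0,"ax": 0,"ay": 0,"az": -0.386,"grip": -0.3},{"x": 0,"y": 0,"z": 0,"ax": 0,"ay": 0,"az": -0.386,"grip": -0.3},{"x": 0,"y": 0,"z": 0,"ax": 0,"ay": 0,"az": -0.386,"grip": -0.3},{"x": 0,"y": 0,"z": 0,"ax": 0,"ay": 0,"az": -0.386,"grip": -0.3},{"x": 0,"y": 0,"z": 0,"ax": 0,"ay": 0,"az": -0.386,"grip": -0.3},{"x": 0,"y": 0,"z": 0,"ax": 0,"ay": 0,"az": -0.386,"grip": -0.3},{"x": 0,"y": 0,"z": 0,"ax": 0,"ay": 0,"az": -0.386,"grip": -0.3},{"x": 0,"y": 0,"z": 0,"ax": 0,"ay": 0,"az": -0.386,"grip": -0.3},{"x": 0,"y": 0,"z": 0,"ax": 0,"ay": 0,"az": -0.386,"grip": -0.3},{"x": 0,"y": 0,"z": 0,"ax": 0,"ay": 0,"az": -0.386,"grip": -0.3},{"x": 0,"y": 0,"z": 0,"ax": 0,"ay": 0,"az": -0.386,"grip": -0.3}]'

```text
time: 25.68
ee_pos: [602.0, -302.7, 205.1]
ee_rot: [-0.0, 0.24, 0.971, 0.0]
wrist_force: [-0.0, 1.0, 0.0]
grip_width: 32.8
grasp_force: 0.0
```

Run:
```python
from h import *
go(602.4,-308.7,88,152.4)
p,im=snap("wrist","w15"); cv2.imwrite("pics/w15c.png",cv2.resize(im[190:350,200:440],(720,480),interpolation=cv2.INTER_CUBIC))
```

```text
cur [ 602.  -302.7  205.1] yaw 152.2 t 25.6833 q6 -1.64  D [-0.0042 -0.007   0.1562]  A [ 0.0001 -0.0001 -0.0009] rows~ 2.8
```

View pics/w15c.png

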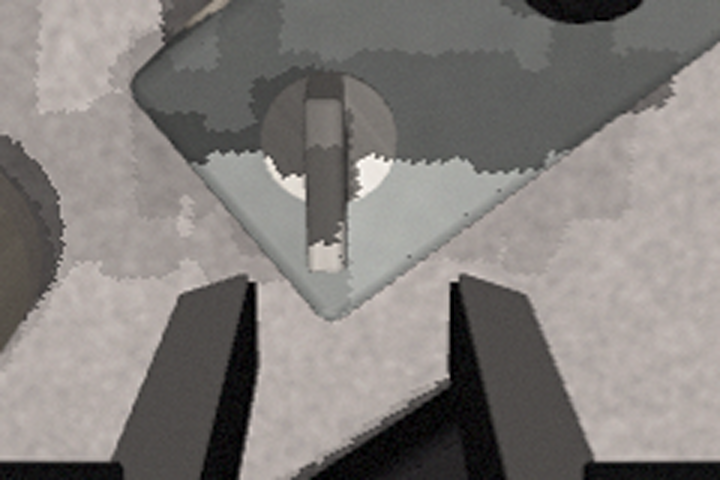

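The wing runs vertically in the crop, (324,97) to (324,272), so it is aligned with the fingers; I'll compute its centre from this second view.

Run:
```python
from h import *
p,_=load("w15"); f=lambda a:np.array(a)/3+[200,190]
W=onz(p,[f((325,97)),f((324,272))],114);d=W[0]-W[1]; print(W.round(1),W.mean(0).round(1),np.linalg.norm(d),np.degrees(np.arctan2(d[1],d[0])))
p2,_=load("w14"); g=lambda a:np.array(a)/2.5+[200,40]
print(tri([(p,f((325,97))),(p2,g((361,477)))]).round(1),tri([(p,f((324,272))),(p2,g((416,377)))]).round(1))
x,y=W.mean(0)[:2]; go(x,y,88,152.4)
```

```text
[[ 581.  -297.8  114. ]
 [ 621.4 -319.7  114. ]] [ 601.2 -308.8  114. ] 45.971852698387664 151.5552685264528
[ 581.8 -298.3  109.7] [ 621.7 -319.2  113.2]
cur [ 602.  -302.9  205.2] yaw 152.2 t 25.7333 q6 -1.64  D [-0.0027 -0.0075  0.1562]  A [ 0.0001 -0.0001 -0.0009] rows~ 2.8
```

Request:
move_arm --deltas '[{"x": -0.003,"y": -0.0075,"z": 0.08,"ax": 0,"ay": 0,"az": 0.002,"grip": -0.3},{"x": -0.003,"y": -0.0075,"z": 0.08,"ax": 0,"ay": 0,"az": 0.002,"grip": -0.3},{"x": -0.003,"y": -0.0075,"z": 0.08,"ax": 0,"ay": 0,"az": 0.002,"grip": -0.3},{"x": -0.003,"y": -0.0075,"z": 0.12,"ax": 0,"ay": 0,"az": 0.002,"grip": -0.3},{"x": -0.003,"y": -0.0075,"z": 0.16,"ax": 0,"ay": 0,"az": 0.002,"grip": -0.3},{"x": -0.003,"y": -0.0075,"z": 0.16,"ax": 0,"ay": 0,"az": 0.002,"grip": -0.3},{"x": -0.003,"y": -0.0075,"z": 0.16,"ax": 0,"ay": 0,"az": 0.002,"grip": -0.3}]'

```text
time: 26.32
ee_pos: [600.5, -309.4, 84.2]
ee_rot: [-0.002, 0.243, 0.97, 0.001]
wrist_force: [0.3, 0.6, 0.4]
grip_width: 33.0
grasp_force: 0.0
```

Run:
```python
from h import *
go(601.5,-308.8,85,151.8); s=arm.state(); print(s["wrist_force"],s["ft_torque"])
```

```text
cur [ 600.5 -309.4   84.2] yaw 151.9 t 26.3167 q6 -1.64  D [-0.0008  0.0013 -0.001 ]  A [ 0.0001 -0.0011  0.0005] rows~ 0.0
[0.26318155 0.57780812 0.37963669] [-0.02839313 -0.14379115  0.04831469]
```

Closing on the wing and starting to turn.

Request:
move_arm --deltas '[{"x": 0,"y": 0,"z": 0,"ax": 0,"ay": 0,"az": 0,"grip": -0.6},{"x": 0,"y": 0,"z": 0,"ax": 0,"ay": 0,"az": 0,"grip": -0.75},{"x": 0,"y": 0,"z": 0,"ax": 0,"ay": 0,"az": 0,"grip": -0.9},{"x": 0,"y": 0,"z": 0,"ax": 0,"ay": 0,"az": 0,"grip": -0.9}]'

```text
time: 26.65
ee_pos: [602.3, -310.8, 87.5]
ee_rot: [0.002, 0.243, 0.97, -0.001]
wrist_force: [1.5, 0.7, 8.1]
grip_width: 9.5
grasp_force: 27.6
```

Request:
move_arm --deltas '[{"x": 0,"y": 0,"z": 0,"ax": 0,"ay": 0,"az": 0.03,"grip": -1},{"x": 0,"y": 0,"z": 0,"ax": 0,"ay": 0,"az": 0.06,"grip": -1},{"x": 0,"y": 0,"z": 0,"ax": 0,"ay": 0,"az": 0.09,"grip": -1},{"x": 0,"y": 0,"z": 0,"ax": 0,"ay": 0,"az": 0.12,"grip": -1},{"x": 0,"y": 0,"z": 0,"ax": 0,"ay": 0,"az": 0.15,"grip": -1},{"x": 0,"y": 0,"z": 0,"ax": 0,"ay": 0,"az": 0.18,"grip": -1},{"x": 0,"y": 0,"z": 0,"ax": 0,"ay": 0,"az": 0.21,"grip": -1},{"x": 0,"y": 0,"z": 0,"ax": 0,"ay": 0,"az": 0.24,"grip": -1},{"x": 0,"y": 0,"z": 0,"ax": 0,"ay": 0,"az": 0.27,"grip": -1},{"x": 0,"y": 0,"z": 0,"ax": 0,"ay": 0,"az": 0.3,"grip": -1},{"x": 0,"y": 0,"z": 0,"ax": 0,"ay": 0,"az": 0.33,"grip": -1},{"x": 0,"y": 0,"z": 0,"ax": 0,"ay": 0,"az": 0.33,"grip": -1}]'

```text
time: 27.65
ee_pos: [601.2, -311.6, 87.5]
ee_rot: [0.001, 0.692, 0.722, -0.001]
wrist_force: [-3.3, -1.1, 4.9]
grip_width: 9.8
grasp_force: 30.0
```

Run:
```python
from h import *
go(601.5,-308.8,85,90); s=arm.state(); print(s["wrist_force"],s["ft_torque"],s["q"],s["grip_width"],s["grasp_force"])
snap("wrist","w16")
```

```text
cur [ 601.2 -311.6   87.5] yaw 92.4 t 27.65 q6 -0.6  D [0.0037 0.0006 0.0034]  A [0.0003 0.001  0.0133] rows~ 0.3
[-3.25523944 -1.07829897  4.88865861] [-0.26424117  0.5433683  -0.06942624] [-0.56077264  0.41211401  1.20927624 -0.00205885  1.51767106 -0.60254408] 9.790210958798882 30.005095303058624
```

Request:
move_arm --deltas '[{"x": 0,"y": 0,"z": 0,"ax": 0,"ay": 0,"az": 0.0375,"grip": -1},{"x": 0,"y": 0,"z": 0,"ax": 0,"ay": 0,"az": 0.075,"grip": -1},{"x": 0,"y": 0,"z": 0,"ax": 0,"ay": 0,"az": 0.1125,"grip": -1},{"x": 0,"y": 0,"z": 0,"ax": 0,"ay": 0,"az": 0.15,"grip": -1},{"x": 0,"y": 0,"z": 0,"ax": 0,"ay": 0,"az": 0.1875,"grip": -1},{"x": 0,"y": 0,"z": 0,"ax": 0,"ay": 0,"az": 0.225,"grip": -1},{"x": 0,"y": 0,"z": 0,"ax": 0,"ay": 0,"az": 0.2625,"grip": -1},{"x": 0,"y": 0,"z": 0,"ax": 0,"ay": 0,"az": 0.3,"grip": -1},{"x": 0,"y": 0,"z": 0,"ax": 0,"ay": 0,"az": 0.3375,"grip": -1},{"x": 0,"y": 0,"z": 0,"ax": 0,"ay": 0,"az": 0.375,"grip": -1},{"x": 0,"y": 0,"z": 0,"ax": 0,"ay": 0,"az": 0.4125,"grip": -1},{"x": 0,"y": 0,"z": 0,"ax": 0,"ay": 0,"az": 0.45,"grip": -1}]'

```text
time: 28.7
ee_pos: [599.8, -310.5, 87.5]
ee_rot: [0.0, 0.995, 0.099, -0.001]
wrist_force: [-6.7, 1.1, 8.4]
grip_width: 9.8
grasp_force: 29.9
```

Request:
move_arm --deltas '[{"x": 0,"y": 0,"z": 0,"ax": 0,"ay": 0,"az": 0.0375,"grip": -1},{"x": 0,"y": 0,"z": 0,"ax": 0,"ay": 0,"az": 0.075,"grip": -1},{"x": 0,"y": 0,"z": 0,"ax": 0,"ay": 0,"az": 0.1125,"grip": -1},{"x": 0,"y": 0,"z": 0,"ax": 0,"ay": 0,"az": 0.15,"grip": -1},{"x": 0,"y": 0,"z": 0,"ax": 0,"ay": 0,"az": 0.1875,"grip": -1},{"x": 0,"y": 0,"z": 0,"ax": 0,"ay": 0,"az": 0.225,"grip": -1},{"x": 0,"y": 0,"z": 0,"ax": 0,"ay": 0,"az": 0.2625,"grip": -1},{"x": 0,"y": 0,"z": 0,"ax": 0,"ay": 0,"az": 0.3,"grip": -1},{"x": 0,"y": 0,"z": 0,"ax": 0,"ay": 0,"az": 0.3375,"grip": -1},{"x": 0,"y": 0,"z": 0,"ax": 0,"ay": 0,"az": 0.375,"grip": -1},{"x": 0,"y": 0,"z": 0,"ax": 0,"ay": 0,"az": 0.4125,"grip": -1},{"x": 0,"y": 0,"z": 0,"ax": 0,"ay": 0,"az": 0.43,"grip": -1}]'

```text
time: 29.7
ee_pos: [600.5, -309.1, 87.5]
ee_rot: [-0.0, 0.839, -0.544, -0.001]
wrist_force: [-5.3, 3.7, 8.3]
grip_width: 9.5
grasp_force: 29.9
```

Run:
```python
from h import *
go(601.5,-308.8,85,-70); s=arm.state(); print(s["wrist_force"],s["ft_torque"],s["q"],s["grip_width"],s["grasp_force"])
snap("wrist","w17")
```

```text
cur [ 600.5 -309.1   87.5] yaw -66.0 t 29.7 q6 2.16  D [ 0.0002 -0.0013  0.0033]  A [0.0001 0.0006 0.0225] rows~ 0.6
[-5.33006363  3.68484941  8.26931585] [0.8256573  1.03049324 0.17889085] [-5.59654024e-01  4.11440051e-01  1.21023066e+00  8.74567564e-04
  1.52163861e+00  2.16214571e+00] 9.514426192781274 29.932725727558136
```

View pics/w17.png

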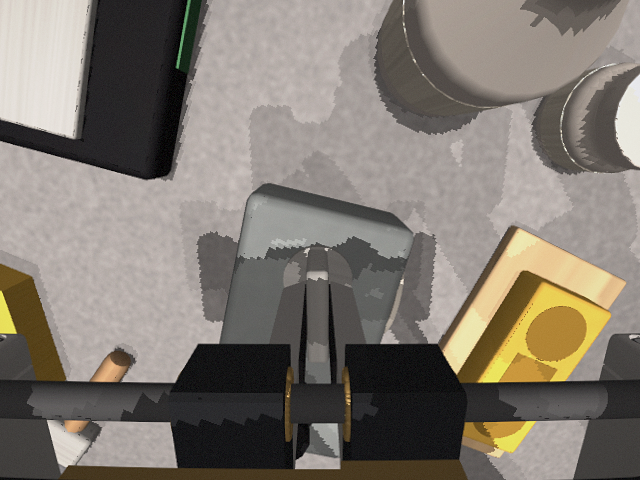

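The wing at (317,310) is aligned in the fingers after about 218°. I'll release, lift, turn back 180° and regrip.

Request:
move_arm --deltas '[{"x": 0,"y": 0,"z": 0,"ax": 0,"ay": 0,"az": 0,"grip": -0.6},{"x": 0,"y": 0,"z": 0,"ax": 0,"ay": 0,"az": 0,"grip": -0.4},{"x": 0,"y": 0,"z": 0,"ax": 0,"ay": 0,"az": 0,"grip": -0.3},{"x": 0,"y": 0,"z": -0.04,"ax": 0,"ay": 0,"az": 0,"grip": -0.3},{"x": 0,"y": 0,"z": -0.065,"ax": 0,"ay": 0,"az": 0,"grip": -0.3},{"x": 0,"y": 0,"z": -0.065,"ax": 0,"ay": 0,"az": 0,"grip": -0.3},{"x": 0,"y": 0,"z": -0.065,"ax": 0,"ay": 0,"az": -0.23,"grip": -0.3},{"x": 0,"y": 0,"z": -0.065,"ax": 0,"ay": 0,"az": -0.23,"grip": -0.3},{"x": 0,"y": 0,"z": -0.065,"ax": 0,"ay": 0,"az": -0.23,"grip": -0.3},{"x": 0,"y": 0,"z": -0.065,"ax": 0,"ay": 0,"az": -0.23,"grip": -0.3},{"x": 0,"y": 0,"z": -0.065,"ax": 0,"ay": 0,"az": -0.23,"grip": -0.3},{"x": 0,"y": 0,"z": -0.065,"ax": 0,"ay": 0,"az": -0.23,"grip": -0.3}]'

```text
time: 30.75
ee_pos: [600.9, -310.0, 131.9]
ee_rot: [-0.0, 0.978, -0.209, -0.001]
wrist_force: [0.2, -0.9, -1.0]
grip_width: 32.8
grasp_force: 0.0
```

Request:
move_arm --deltas '[{"x": 0,"y": 0,"z": 0,"ax": 0,"ay": 0,"az": -0.46,"grip": -0.3},{"x": 0,"y": 0,"z": 0,"ax": 0,"ay": 0,"az": -0.46,"grip": -0.3},{"x": 0,"y": 0,"z": 0,"ax": 0,"ay": 0,"az": -0.46,"grip": -0.3},{"x": 0,"y": 0,"z": 0,"ax": 0,"ay": 0,"az": -0.46,"grip": -0.3},{"x": 0,"y": 0,"z": 0,"ax": 0,"ay": 0,"az": -0.46,"grip": -0.3},{"x": 0,"y": 0,"z": 0,"ax": 0,"ay": 0,"az": -0.46,"grip": -0.3},{"x": 0,"y": 0,"z": 0,"ax": 0,"ay": 0,"az": -0.46,"grip": -0.3},{"x": 0,"y": 0,"z": 0,"ax": 0,"ay": 0,"az": -0.46,"grip": -0.3},{"x": 0,"y": 0,"z": 0,"ax": 0,"ay": 0,"az": -0.46,"grip": -0.3},{"x": 0,"y": 0,"z": 0,"ax": 0,"ay": 0,"az": -0.46,"grip": -0.3},{"x": 0,"y": 0,"z": 0,"ax": 0,"ay": 0,"az": -0.46,"grip": -0.3},{"x": 0,"y": 0,"z": 0,"ax": 0,"ay": 0,"az": -0.46,"grip": -0.3}]'

```text
time: 31.75
ee_pos: [600.9, -310.0, 131.8]
ee_rot: [-0.001, 0.872, 0.49, -0.0]
wrist_force: [-0.3, -0.1, -0.4]
grip_width: 33.3
grasp_force: 0.0
```

Run:
```python
from h import *
go(601.5,-309.5,86,113.8)
```

```text
cur [ 600.9 -310.   131.8] yaw 58.7 t 31.75 q6 -0.01  D [0.0009 0.0005 0.0611]  A [-0.0006 -0.0004 -0.3063] rows~ 7.7
```

Request:
move_arm --deltas '[{"x": 0.001,"y": 0,"z": 0,"ax": 0,"ay": 0,"az": -0.306,"grip": -0.3},{"x": 0.001,"y": 0,"z": 0,"ax": 0,"ay": 0,"az": -0.306,"grip": -0.3},{"x": 0.001,"y": 0,"z": 0,"ax": 0,"ay": 0,"az": -0.306,"grip": -0.3},{"x": 0.001,"y": 0,"z": 0,"ax": 0,"ay": 0,"az": -0.306,"grip": -0.3},{"x": 0.001,"y": 0,"z": 0,"ax": 0,"ay": 0,"az": -0.306,"grip": -0.3},{"x": 0.001,"y": 0,"z": 0,"ax": 0,"ay": 0,"az": -0.306,"grip": -0.3},{"x": 0.001,"y": 0,"z": 0,"ax": 0,"ay": 0,"az": -0.306,"grip": -0.3},{"x": 0.001,"y": 0,"z": 0,"ax": 0,"ay": 0,"az": -0.306,"grip": -0.3},{"x": 0.001,"y": 0,"z": 0,"ax": 0,"ay": 0,"az": -0.306,"grip": -0.3},{"x": 0.001,"y": 0,"z": 0,"ax": 0,"ay": 0,"az": -0.306,"grip": -0.3}]'

```text
time: 32.58
ee_pos: [601.3, -309.4, 132.3]
ee_rot: [-0.001, 0.55, 0.835, 0.0]
wrist_force: [0.4, 0.7, -1.4]
grip_width: 32.8
grasp_force: 0.0
```

Request:
move_arm --deltas '[{"x": 0,"y": 0,"z": 0.03,"ax": 0,"ay": 0,"az": 0,"grip": -0.3},{"x": 0,"y": 0,"z": 0.06,"ax": 0,"ay": 0,"az": 0,"grip": -0.3},{"x": 0,"y": 0,"z": 0.06,"ax": 0,"ay": 0,"az": 0,"grip": -0.3},{"x": 0,"y": 0,"z": 0.06,"ax": 0,"ay": 0,"az": 0,"grip": -0.3},{"x": 0,"y": 0,"z": 0.06,"ax": 0,"ay": 0,"az": 0,"grip": -0.6},{"x": 0,"y": 0,"z": 0.06,"ax": 0,"ay": 0,"az": 0,"grip": -0.75},{"x": 0,"y": 0,"z": 0.06,"ax": 0,"ay": 0,"az": 0,"grip": -0.9},{"x": 0,"y": 0,"z": 0.06,"ax": 0,"ay": 0,"az": 0,"grip": -1},{"x": 0,"y": 0,"z": 0.06,"ax": 0,"ay": 0,"az": 0,"grip": -1}]'

```text
time: 33.33
ee_pos: [601.3, -310.6, 90.7]
ee_rot: [0.001, 0.549, 0.836, -0.001]
wrist_force: [-3.2, -1.1, 4.1]
grip_width: 10.2
grasp_force: 30.0
```

Run:
```python
from h import *
go(601.5,-309.5,86,113.8); s=arm.state(); print(s["wrist_force"],s["ft_torque"],s["tau"][5])
```

```text
cur [ 601.3 -310.6   90.7] yaw 113.4 t 33.3333 q6 -0.97  D [0.0013 0.0008 0.0062]  A [-0.0003  0.0007 -0.0022] rows~ 0.1
[-3.24876757 -1.0903694   4.11235575] [-0.26294474  0.50985909  0.17074378] 0.1928310189396143
```

Turn about 75° first.

Request:
move_arm --deltas '[{"x": 0,"y": 0,"z": 0,"ax": 0,"ay": 0,"az": 0.035,"grip": -1},{"x": 0,"y": 0,"z": 0,"ax": 0,"ay": 0,"az": 0.07,"grip": -1},{"x": 0,"y": 0,"z": 0,"ax": 0,"ay": 0,"az": 0.105,"grip": -1},{"x": 0,"y": 0,"z": 0,"ax": 0,"ay": 0,"az": 0.14,"grip": -1},{"x": 0,"y": 0,"z": 0,"ax": 0,"ay": 0,"az": 0.175,"grip": -1},{"x": 0,"y": 0,"z": 0,"ax": 0,"ay": 0,"az": 0.21,"grip": -1},{"x": 0,"y": 0,"z": 0,"ax": 0,"ay": 0,"az": 0.245,"grip": -1},{"x": 0,"y": 0,"z": 0,"ax": 0,"ay": 0,"az": 0.28,"grip": -1},{"x": 0,"y": 0,"z": 0,"ax": 0,"ay": 0,"az": 0.315,"grip": -1},{"x": 0,"y": 0,"z": 0,"ax": 0,"ay": 0,"az": 0.35,"grip": -1},{"x": 0,"y": 0,"z": 0,"ax": 0,"ay": 0,"az": 0.385,"grip": -1},{"x": 0,"y": 0,"z": 0,"ax": 0,"ay": 0,"az": 0.42,"grip": -1}]'

```text
time: 34.33
ee_pos: [600.8, -310.5, 90.7]
ee_rot: [0.001, 0.947, 0.321, -0.001]
wrist_force: [-5.1, -1.1, 5.1]
grip_width: 9.8
grasp_force: 30.0
```

Run:
```python
from h import *
go(601.5,-309.5,86,0); s=arm.state(); print(s["wrist_force"],s["ft_torque"],s["tau"][5],s["q"][5])
```

```text
cur [ 600.8 -310.5   90.7] yaw 37.5 t 34.3333 q6 0.36  D [ 0.0015 -0.0004  0.0062]  A [0.0005 0.0005 0.2082] rows~ 5.2
[-5.14978113 -1.13398245  5.09161027] [-0.11415967  0.8949359   0.24797794] -0.8461052365601063 0.3570375802617995
```

Request:
move_arm --deltas '[{"x": 0,"y": 0,"z": 0,"ax": 0,"ay": 0,"az": 0.03,"grip": -1},{"x": 0,"y": 0,"z": 0,"ax": 0,"ay": 0,"az": 0.06,"grip": -1},{"x": 0,"y": 0,"z": 0,"ax": 0,"ay": 0,"az": 0.09,"grip": -1},{"x": 0,"y": 0,"z": 0,"ax": 0,"ay": 0,"az": 0.09,"grip": -1},{"x": 0,"y": 0,"z": 0,"ax": 0,"ay": 0,"az": 0.09,"grip": -1}]'

```text
time: 34.75
ee_pos: [600.7, -310.4, 90.6]
ee_rot: [0.001, 0.982, 0.187, -0.001]
wrist_force: [-5.4, -1.5, 5.8]
grip_width: 9.9
grasp_force: 30.0
```

Run:
```python
from h import *
go(601.5,-309.5,86,0); s=arm.state(); print(s["wrist_force"],s["ft_torque"],s["tau"][5],s["q"][5])
```

```text
cur [ 600.7 -310.4   90.6] yaw 21.5 t 34.75 q6 0.64  D [ 0.0015 -0.0007  0.0062]  A [0.0004 0.0004 0.1196] rows~ 3.0
[-5.44509995 -1.45462104  5.76633459] [-0.01055103  0.99086475 -0.01192644] -0.013921908102929592 0.6352651556301848
```

Request:
move_arm --deltas '[{"x": 0,"y": 0,"z": 0,"ax": 0,"ay": 0,"az": 0.03,"grip": -1},{"x": 0,"y": 0,"z": 0,"ax": 0,"ay": 0,"az": 0.06,"grip": -1},{"x": 0,"y": 0,"z": 0,"ax": 0,"ay": 0,"az": 0.06,"grip": -1},{"x": 0,"y": 0,"z": 0,"ax": 0,"ay": 0,"az": 0.06,"grip": -1}]'

```text
time: 35.08
ee_pos: [600.7, -310.3, 90.7]
ee_rot: [0.001, 0.996, 0.094, -0.001]
wrist_force: [-5.0, -0.6, 5.5]
grip_width: 10.4
grasp_force: 31.1
```

Run:
```python
from h import *
go(601.5,-309.5,86,0); s=arm.state(); print(s["wrist_force"],s["ft_torque"],s["tau"][5],s["q"][5])
```

```text
cur [ 600.7 -310.3   90.7] yaw 10.8 t 35.0833 q6 0.82  D [ 0.0012 -0.0009  0.0062]  A [0.0005 0.0004 0.0602] rows~ 1.5
[-4.98884164 -0.58448657  5.45788404] [-0.04699719  0.9911203   0.60160522] 0.5972034484148026 0.8222185449309045
```

Request:
move_arm --deltas '[{"x": 0,"y": 0,"z": 0,"ax": 0,"ay": 0,"az": 0.03,"grip": -1},{"x": 0,"y": 0,"z": 0,"ax": 0,"ay": 0,"az": 0.05,"grip": -1},{"x": 0,"y": 0,"z": 0,"ax": 0,"ay": 0,"az": 0.05,"grip": -1},{"x": 0,"y": 0,"z": 0,"ax": 0,"ay": 0,"az": 0.05,"grip": -1}]'

```text
time: 35.42
ee_pos: [601.4, -310.2, 90.7]
ee_rot: [0.001, 1.0, 0.017, 0.0]
wrist_force: [-4.8, -0.1, 6.2]
grip_width: 12.4
grasp_force: 35.4
```

Run:
```python
from h import *
go(601.5,-309.5,86,0); s=arm.state(); print(s["wrist_force"],s["ft_torque"],s["tau"][5],s["q"][5],s["grip_width"])
p,im=snap("wrist","w18"); cv2.imwrite("pics/w18c.png",cv2.resize(im[180:420,160:480],(640,480)))
```

```text
cur [ 601.4 -310.2   90.7] yaw 2.0 t 35.4167 q6 0.98  D [ 0.0002 -0.0009  0.0062]  A [ 0.0006 -0.      0.0109] rows~ 0.3
[-4.77412287 -0.14530516  6.20077193] [-0.01126608  0.82502141  0.73642777] 0.8048900775611401 0.9774439153150825 12.443125827276337
```

View pics/w18c.png

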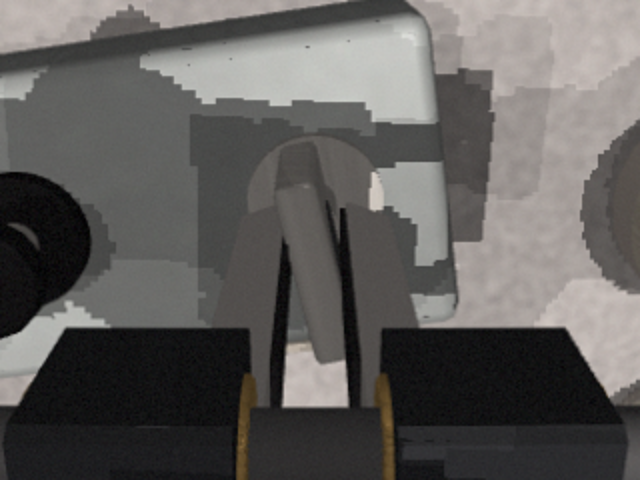

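The crop shows the wing staying put (302,260) while the fingers turn past it, prying the grip from 9.8 to 12.4 mm with rising torque, so the key is against its stop. Release, lift, then check before pressing.

Request:
move_arm --deltas '[{"x": 0,"y": 0,"z": 0,"ax": 0,"ay": 0,"az": 0,"grip": -0.6},{"x": 0,"y": 0,"z": 0,"ax": 0,"ay": 0,"az": 0,"grip": -0.3},{"x": 0,"y": 0,"z": 0,"ax": 0,"ay": 0,"az": 0,"grip": -0.2},{"x": 0,"y": 0,"z": -0.05,"ax": 0,"ay": 0,"az": 0,"grip": -0.2},{"x": 0,"y": 0,"z": -0.1,"ax": 0,"ay": 0,"az": 0,"grip": -0.2},{"x": 0,"y": 0,"z": -0.15,"ax": 0,"ay": 0,"az": 0,"grip": -0.5},{"x": -0.018,"y": -0.118,"z": -0.2,"ax": 0,"ay": 0,"az": 0,"grip": -1},{"x": -0.018,"y": -0.118,"z": -0.2,"ax": 0,"ay": 0,"az": 0,"grip": -1},{"x": -0.018,"y": -0.118,"z": -0.2,"ax": 0,"ay": 0,"az": 0,"grip": -1},{"x": -0.018,"y": -0.118,"z": -0.2,"ax": 0,"ay": 0,"az": 0,"grip": -1},{"x": -0.018,"y": -0.118,"z": -0.2,"ax": 0,"ay": 0,"az": 0,"grip": -1}]'

```text
time: 36.38
ee_pos: [585.6, -221.5, 238.7]
ee_rot: [0.001, 1.0, 0.016, 0.0]
wrist_force: [0.2, -0.1, 0.2]
grip_width: 2.2
grasp_force: 0.0
```

Run:
```python
from h import *
go(587.5,-221.5,110,0)
p,im=check("scene"); p,im=snap("wrist","w19"); cv2.imwrite("pics/w19c.png",im)
```

```text
cur [ 585.6 -221.5  238.7] yaw 1.9 t 36.3833 q6 1.09  D [ 0.0025 -0.      0.1716]  A [ 0.0003 -0.0001  0.0104] rows~ 3.1
hexagon 0.86 [308. 264.  20.  23.] plate frame [ 152.2 -188.6]
hexagon 0.76 [376. 228.  28.  26.] plate frame [ -80.9 -184.2]
hexagon 0.69 [383. 306.  30.  27.] plate frame [53.1 26.9]
disc 0.64 [417. 291.  24.  24.] plate frame [-44.   30.5]
bone 0.71 [280. 162.  37.  32.] plate frame [  12.6 -533.6]
bone 0.63 [371. 268.  36.  27.] plate frame [  3.9 -74.7]
mould 0.74 [ 447. -250.]
mould 0.58 [ 434. -291.]
```

View pics/w19c.png

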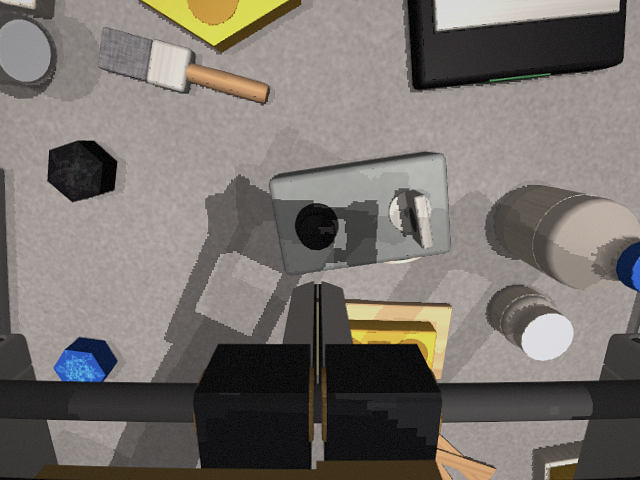

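Plunger head is at (316,226), the key wing at (420,222) as left at its stop; the castings and mould are in place by the scene check.

Run:
```python
from h import *
p,_=load("w19"); p2,_=load("w14")
print(onz(p,[(316,226)],94).round(1), tri([(p,(316,226)),(p2,(272,219))]).round(1))
W=onz(p,[(418,196),(427,246)],114); d=W[0]-W[1]; print(W.round(1),np.degrees(np.arctan2(d[1],d[0])))
x,y=onz(p,[(316,226)],94)[0][:2]; go((x+588)/2,(y-221.5)/2,98,2)
```

```text
[[ 590.5 -220.2   94. ]] [ 583.3 -220.4   59.6]
[[ 622.6 -302.2  114. ]
 [ 580.7 -314.1  114. ]] 15.886821107931596
cur [ 585.  -222.7  237.1] yaw 1.7 t 36.6833 q6 1.09  D [ 0.0062 -0.0021  0.1854]  A [-0.0003  0.0008 -0.0016] rows~ 3.3
```

Request:
move_arm --deltas '[{"x": 0.006,"y": -0.002,"z": 0.1,"ax": 0,"ay": 0,"az": 0,"grip": -1},{"x": 0.006,"y": -0.002,"z": 0.15,"ax": 0,"ay": 0,"az": 0,"grip": -1},{"x": 0.006,"y": -0.002,"z": 0.18,"ax": 0,"ay": 0,"az": 0,"grip": -1},{"x": 0.006,"y": -0.002,"z": 0.183,"ax": 0,"ay": 0,"az": 0,"grip": -1},{"x": 0.006,"y": -0.002,"z": 0.183,"ax": 0,"ay": 0,"az": 0,"grip": -1}]'

```text
time: 37.1
ee_pos: [586.7, -219.1, 95.9]
ee_rot: [-0.002, 1.0, 0.015, -0.005]
wrist_force: [-0.1, 1.0, 0.9]
grip_width: 0.4
grasp_force: 0.0
```

Request:
move_arm --deltas '[{"x": 0,"y": 0,"z": 0.006,"ax": 0,"ay": 0,"az": 0,"grip": -1},{"x": 0,"y": 0,"z": 0.012,"ax": 0,"ay": 0,"az": 0,"grip": -1},{"x": 0,"y": 0,"z": 0.016,"ax": 0,"ay": 0,"az": 0,"grip": -1},{"x": 0,"y": 0,"z": 0.019,"ax": 0,"ay": 0,"az": 0,"grip": -1},{"x": 0,"y": 0,"z": 0.019,"ax": 0,"ay": 0,"az": 0,"grip": -1},{"x": 0,"y": 0,"z": 0.019,"ax": 0,"ay": 0,"az": 0,"grip": -1}]'

```text
time: 37.6
ee_pos: [591.3, -220.8, 89.6]
ee_rot: [0.001, 1.0, 0.016, 0.002]
wrist_force: [0.8, -0.4, 2.8]
grip_width: 0.4
grasp_force: 1.5
```

Request:
move_arm --deltas '[{"x": 0,"y": 0,"z": 0.006,"ax": 0,"ay": 0,"az": 0,"grip": -1},{"x": 0,"y": 0,"z": 0.011,"ax": 0,"ay": 0,"az": 0,"grip": -1},{"x": 0,"y": 0,"z": 0.013,"ax": 0,"ay": 0,"az": 0,"grip": -1},{"x": 0,"y": 0,"z": 0.013,"ax": 0,"ay": 0,"az": 0,"grip": -1}]'

```text
time: 37.93
ee_pos: [591.5, -220.8, 82.1]
ee_rot: [0.002, 1.0, 0.016, 0.003]
wrist_force: [-2.0, -0.6, 14.4]
grip_width: 0.6
grasp_force: 7.3
```

Request:
move_arm --deltas '[{"x": 0,"y": 0,"z": 0.002,"ax": 0,"ay": 0,"az": 0,"grip": -1},{"x": 0,"y": 0,"z": 0.002,"ax": 0,"ay": 0,"az": 0,"grip": -1},{"x": 0,"y": 0,"z": 0.002,"ax": 0,"ay": 0,"az": 0,"grip": -1}]'

```text
time: 38.18
ee_pos: [591.6, -220.8, 81.9]
ee_rot: [0.002, 1.0, 0.016, 0.003]
wrist_force: [-2.7, 0.1, 19.6]
grip_width: 0.5
grasp_force: 9.4
```

Request:
move_arm --deltas '[{"x": 0,"y": 0,"z": -0.02,"ax": 0,"ay": 0,"az": 0,"grip": -1},{"x": 0,"y": 0,"z": -0.06,"ax": 0,"ay": 0,"az": 0,"grip": -1},{"x": 0,"y": 0,"z": -0.11,"ax": 0,"ay": 0,"az": 0,"grip": -1},{"x": -0.05,"y": -0.3,"z": -0.28,"ax": 0,"ay": 0,"az": 0,"grip": -1},{"x": -0.05,"y": -0.3,"z": -0.28,"ax": 0,"ay": 0,"az": 0,"grip": -1},{"x": -0.05,"y": -0.3,"z": -0.28,"ax": 0,"ay": 0,"az": 0,"grip": -1},{"x": -0.05,"y": -0.3,"z": -0.28,"ax": 0,"ay": 0,"az": 0,"grip": -1},{"x": -0.05,"y": -0.3,"z": -0.28,"ax": 0,"ay": 0,"az": 0,"grip": -1},{"x": -0.05,"y": -0.3,"z": -0.28,"ax": 0,"ay": 0,"az": 0,"grip": -1},{"x": -0.05,"y": -0.3,"z": -0.28,"ax": 0,"ay": 0,"az": 0,"grip": -1}]'

```text
time: 39.02
ee_pos: [544.4, 8.4, 289.3]
ee_rot: [-0.001, 1.0, 0.018, 0.002]
wrist_force: [-0.0, -0.4, 1.1]
grip_width: 0.5
grasp_force: 0.0
```

Run:
```python
from h import *
print(arm.state()["time"]); check("scene"); p,im=check(); cv2.imwrite("pics/w20.png",im)
```

```text
39.0167
hexagon 0.81 [385. 305.  26.  26.] plate frame [50.6 23.5]
hexagon 0.63 [378. 226.  24.  27.] plate frame [ -86.7 -186.9]
hexagon 0.59 [310. 265.  18.  26.] plate frame [ 154.  -185.2]
bone 0.69 [375. 268.  34.  26.] plate frame [ -4.2 -72.9]
bone 0.48 [212. 132.  32.  54.] plate frame [ 159.8 -731.1]
mould 0.88 [ 432. -292.]
hexagon 0.89 [246. 298.  43.  50.] plate frame [ -86.2 -212. ]
hexagon 0.77 [268. 109.  55.  57.] plate frame [ 136.3 -207.9]
hexagon 0.67 [ 48. 151.  66.  58.] plate frame [47.5 21. ]
bone 0.89 [139. 194.  43.  82.] plate frame [  0.6 -72.9]
mould 0.62 [ 426. -299.]
```

View pics/w20.png

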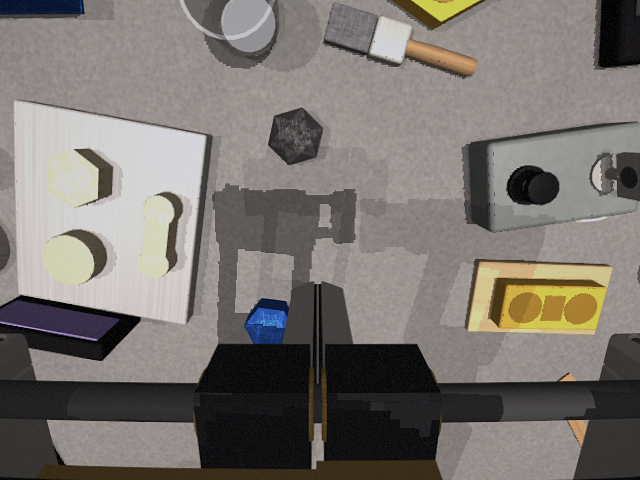

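The final view shows hexagon (75,178), disc (73,257) and bone (158,235) apart on the plate, the mould (552,307) on the board, and the plunger (540,187) up again. Handing in.

```bash
python3 -c "
from rig import order
print(order.job_done())"
```

```text
the job is handed in; nothing more can be done
None
```

I handed the job in with the mould on the drying board, the hexagon, disc and bone lying apart on the plate (no bar was on the bench), the key wound to its stop, and the plunger pressed down and back up; no verdict came back.

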